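# Unstack the collimator parts onto their boards

## Task

The small stack of collimator parts has to go back into store: take it apart from the top down, one part at a time, and stand each part, let go, in the middle of the marked outline on its own wooden board. The brass thumb screw goes on the free spot of the strip that already carries two such screws, the aluminium cap on the small round board, the steel gauge on the rectangular board with its long side along the outline's long side, and the lens cell from the bottom on the large round board, all the same way up as in the stack. Leave the green objective tube standing where it is.

Things in the scene. Friction and masses are not known exactly. Their poses are not given: they have to be found in the camera images.
- screw: Brass thumb screw, top of the stack, standing on its knurled head with the threaded shank up: head 24 mm diameter and 12 mm high, shank 10 mm diameter and 20 mm long, 32 mm in all. Origin: centre of its underside; z up along the shank. Stands on the cap. About 60 g. The heads and shanks of the two screws on the strip look the same, but those are fixed there.
- cap: Turned aluminium collimator cap, a round plug 34 mm diameter and 24 mm high with a flat top, second in the stack, on the gauge, under the screw. Origin: centre of its underside; z up. About 55 g.
- gauge: Steel focusing gauge, a rectangular block 50 x 34 x 18 mm (x long side, y short side, z height) with two dark lines across its top near the ends, third in the stack, on the lens cell, under the cap. Origin: centre of its underside; z up. About 230 g.
- lens_cell: Lens cell, a dark round mount 64 mm diameter and 22 mm high with a glass lens in its top, bottom of the stack, standing on the table. Origin: centre of its underside; z up. About 130 g. Each part of the stack may sit a few mm off the centre of the one below.
- screw_place (a point): The free marked spot for the screw, on the top face of a fixed pale wooden strip 46 x 112 mm, 12 mm high. This point is the middle of the spot on the strip's top face (12 mm above the table); x across the strip, y along it. The strip reaches 22 mm from here to +y and 90 mm to -y; two fixed thumb screws like the loose one stand on it at y = -40 mm and y = -72 mm from here, their tops 44 mm above the table.
- cap_board: Small round pale wooden board, fixed, 58 mm diameter, 12 mm high, with a dark inlaid circle 38 mm across in the middle of its flat top: the cap's place. Origin: centre of its underside, on the table (its top face is 12 mm above).
- gauge_board: Rectangular pale wooden board, fixed, 78 x 60 mm (x long side, y short side), 12 mm high, with a dark inlaid rectangle 57 x 41 mm on its flat top, long side along x: the gauge's place. Origin: centre of its underside, on the table (its top face is 12 mm above).
- cell_board: Large round pale wooden board, fixed, 90 mm diameter, 12 mm high, with a dark inlaid circle 68 mm across in the middle of its flat top: the lens cell's place. Origin: centre of its underside, on the table (its top face is 12 mm above).
- objective_tube: Green-lacquered objective tube with brass rims, standing upright on the table among the work, 48 mm diameter, 90 mm high, loose: to be left alone. Origin: centre of its underside; z up.

How it is judged:
By the outcome, as a careful person would: the job done as asked, in the order asked, and still so for the second after the job is handed in, with the robot touching nothing.
It also fails if it takes over 128 s, if anything falls off the work surface, if the arm or the gripper's body presses on something with over 40 N, if the wrist force passes 120 N, or if a joint passes its speed limit or range.

## Robot

A 6-joint arm with a two-finger parallel gripper is mounted at the origin on the work surface. World frame = base frame: x ahead of the robot, y to its left, z up, the work surface at z = 0. Lengths are in mm, angles in degrees, forces in N, time in s.
With the tool pointing down it reaches from about 350 to 850 mm from the base axis. Payload 8.1 kg.
Tool frame: the origin (TCP) lies at the very end of the fingers, on their centre line; the grasp point (between the pads) lies 19 mm behind it (pinch_z is the z of the grasp point in the tool frame, in mm); z points along the fingers, y is the direction in which the jaws open and shut (so a half turn about z gives the same grasp; the last joint's range is limited). The gripper opens to 85 mm and grips with 20 to 120 N. Pads are 22 mm wide; open, the fingers measure 114 mm over their backs; the gripper's body (76 mm by 85 mm) begins 54 mm behind the grasp point. The pads swing forward as they close: fully open they stand 13 mm farther back than shut.
Start: joints at [-69.408, 7.471, 85.268, -0, 87.261, -4.893], TCP at [258.186, -541.614, 231.292] pointing down, gripper open.
Joint ranges: [-169.43, 169.43], [-51.17, 129.36], [1.28, 143.12], [-76.62, 256.62], [0, 156.53], [-152.29, 152.29]. Speed limits (degrees/s): [136.94, 136.94, 159.86, 180, 180, 180].

## Interface

Orientations are given as [roll, pitch, yaw] about the fixed x, y, z axes, in that order (R = Rz(yaw) Ry(pitch) Rx(roll)).
In Python, from bench import * gives the robot as it stands.
- The arm moves only by the shell command python3 -m creep 'ROWS' [FORCE]. ROWS is a JSON object of lists of equal length, an entry for each row: "translation": the shift along the tool's x, y, z in mm, a list of three; "rotation": the turn, a rotation vector about the tool's x, y, z in rad, a list of three; "claw": the finger opening in mm, from 0 to 85.4. In form: {"translation": [[dx, dy, dz], ...], "rotation": [[ax, ay, az], ...], "claw": [claw, ...]}. A call has 1 to 10 rows; each row shifts and turns the commanded pose from where the row before left it, along the tool's axes as they then stand; what a row does not reach is not made up. A row lasts 1/10 s, in which the tool goes at most 50 mm and 8.59 degrees, less where a joint would pass 70% of its speed; a pose out of reach is approached as far as the arm can. A call is refused whole if a number of a shift passes 50 or a number of a turn 0.15, either way. A call with a gripper value outside its range is refused whole. The fingers move at their own pace and stop on an object; FORCE is the grip in N (left out, the last holds). Time passes only in rows, so rows that do not move let the fingers close. It gives the time, the measured TCP pose, the force and the opening at its end, in the units of the state.
- sense(): the state, without advancing time (a new reading comes with each control period).
- snapshot(name): name is "scene" or "side" or "wrist"; returns a dict with "frame" (384x512x3 uint8, red, green, blue), "intrinsics" (3x3 intrinsics, pixels), "extrinsics" (4x4, takes a point from camera to world coordinates). Camera axes: x right, y up, looking along -z (the intrinsics and any distortion apply to the point x, -y, -z); pixel columns grow to the right and rows downward; lengths in mm; the calibration is good to about 2 mm. A picture is of the moment at which its call begins. There is no depth.
- hand_in(): hands the job in, once; it reports no verdict.
The state is a dict: "time": time; "joint_pos": joint angles; "qd": joint speeds; "joint_efforts": joint torques, N m; "tool_pos": TCP position; "tcp_rot": TCP orientation; "ft_force": force on the tool from outside, world axes, zero at the start; "wrist_torque": the same for the moment, N m; "finger_gap": finger opening in mm.
Only numpy, scipy, OpenCV 4.12 (cv2) and the standard library are available. Lean on these libraries where they do the work, as an engineer would, in place of code of your own. Each camera call takes 0.05 s, during which the arm holds its last target.

## Working session

There is one attempt and no reset: what is moved stays moved. The work goes in short steps, Python scripts to look and compute and a shell command to move; the robot and the scene stay as the last step left them, time stands still between calls to the robot, and variables do not carry over. Pictures are saved under pics/ and viewed, and the job is handed in when it is done.

```bash
ls; mkdir -p pics
cat > h.py <<'E'
from bench import *
import numpy as np, cv2
def snap(n,f):
    s=snapshot(n); cv2.imwrite('pics/'+f+'.png',s['frame'][:,:,::-1]); np.savez('pics/'+f+'.npz',**{k:np.array(v) for k,v in s.items()}); return s
E
python3 - <<'E'
from h import *
for n in("scene","side","wrist"):
    s=snap(n,n+'0'); print(n,np.round(s['intrinsics'],1).tolist(),np.round(s['extrinsics'],3).tolist(), s.keys())
print(sense())
E
```

```text
pics
scene [[428.3, 0.0, 260.3], [0.0, 428.3, 189.7], [0.0, 0.0, 1.0]] [[-0.215, -0.653, 0.726, 1210.525], [0.976, -0.134, 0.17, 152.246], [-0.014, 0.745, 0.666, 681.873], [0.0, 0.0, 0.0, 1.0]] dict_keys(['frame', 'intrinsics', 'extrinsics'])
side [[385.5, 0.0, 253.0], [0.0, 385.5, 190.3], [0.0, 0.0, 1.0]] [[0.74, 0.417, -0.528, 98.615], [-0.672, 0.44, -0.596, -504.811], [-0.016, 0.795, 0.606, 579.291], [0.0, 0.0, 0.0, 1.0]] dict_keys(['frame', 'intrinsics', 'extrinsics'])
wrist [[345.1, 0.0, 260.8], [0.0, 345.1, 197.3], [0.0, 0.0, 1.0]] [[0.43, 0.866, 0.255, 323.264], [-0.903, 0.413, 0.119, -510.523], [-0.002, -0.281, 0.96, 373.93], [0.0, 0.0, 0.0, 1.0]] dict_keys(['frame', 'intrinsics', 'extrinsics'])
{'time': 0.15, 'joint_pos': array([-6.94090173e+01,  7.50498579e+00,  8.53158797e+01,  1.26129501e-03,
        8.72630765e+01, -4.89221781e+00]), 'qd': array([-0.00861775, -0.10138064, -0.15223982, -0.00848428,  0.02501796,
       -0.01787918]), 'joint_efforts': array([ 6.32080955e-04, -5.70062971e+01, -5.01157093e+01, -1.86463008e-04,
        9.57258482e-03, -8.19498496e-06]), 'tool_pos': array([ 258.02910683, -541.19971586,  230.47838537]), 'tcp_rot': array([-1.79916471e+02, -8.41387813e-03,  2.54831333e+01]), 'ft_force': array([ 0.7289045 , -0.31378984,  0.69006587]), 'wrist_torque': array([-0.0031443 ,  0.02274729,  0.04377466]), 'finger_gap': 85.13982568861917}
```

View pics/scene0.png

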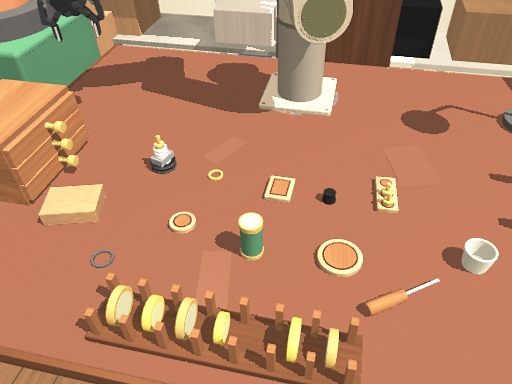

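View pics/side0.png

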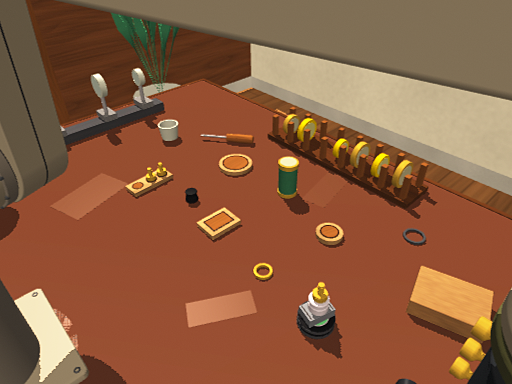

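View pics/wrist0.png

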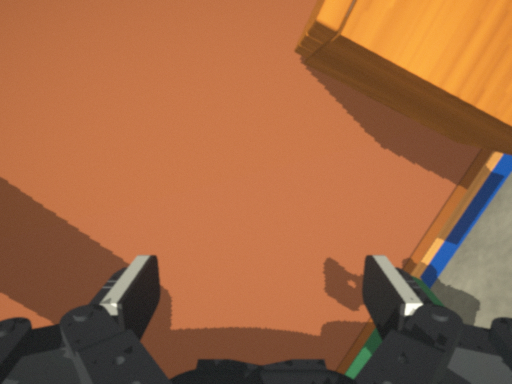

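The scene image shows the stack at about (162,155), the boards at (182,222), (281,188) and (340,257), the strip at (386,193) with its free spot at the far end, and the tube at (251,236). The side image shows the stack at (317,310), the boards at (330,233), (219,222) and (236,164), and the strip at (150,181).

```bash
cat >> h.py <<'E'
def load(f): return dict(np.load('pics/'+f+'.npz'))
def ray(s,p):
    K,T=s['intrinsics'],s['extrinsics']
    d=np.linalg.inv(K)@np.array([p[0],p[1],1.]); d=T[:3,:3]@np.array([d[0],-d[1],-d[2]])
    return T[:3,3],d/np.linalg.norm(d)
def onz(s,p,z):
    o,d=ray(s,p); return o+d*(z-o[2])/d[2]
def tri(*sp):
    A=np.zeros((3,3));b=np.zeros(3);R=[ray(s,p) for s,p in sp]
    for o,d in R:
        M=np.eye(3)-np.outer(d,d);A+=M;b+=M@o
    x=np.linalg.solve(A,b); return x,max(np.linalg.norm((np.eye(3)-np.outer(d,d))@(x-o)) for o,d in R)
def proj(s,X):
    K,T=s['intrinsics'],s['extrinsics']
    c=T[:3,:3].T@(np.asarray(X,float)-T[:3,3]); c=np.array([c[0],-c[1],-c[2]]); u=K@c; return u[:2]/u[2]
def crop(f,c,r,k,out):
    im=cv2.imread('pics/'+f+'.png'); x,y=c; a=im[max(0,y-r):y+r,max(0,x-r):x+r]
    cv2.imwrite('pics/'+out+'.png',cv2.resize(a,None,fx=k,fy=k,interpolation=cv2.INTER_CUBIC))
E
python3 - <<'E'
from h import *
a,b=load('scene0'),load('side0')
for n,p,q in [('screwtop',(158,138),(321,285)),('capb',(182,222),(330,233)),('gaugeb',(281,188),(219,222)),('cellb',(340,257),(236,164)),('spot',(386,183),(138,186)),('tubetop',(251,222),(288,163)),('black',(329,193),(191,193))]:
    x,e=tri((a,p),(b,q)); print(n,np.round(x,1),round(e,1),np.hypot(x[0],x[1]).round())
cs=[('scene0',(162,155),'a'),('side0',(317,305),'b')]
im=[]
for f,(x,y),_ in cs:
    m=cv2.imread('pics/%s.png'%f)[y-30:y+40,x-35:x+35]; im.append(cv2.resize(m,None,fx=5,fy=5,interpolation=cv2.INTER_CUBIC))
for f,(x,y) in [('scene0',(386,190)),('side0',(150,180))]:
    m=cv2.imread('pics/%s.png'%f)[y-35:y+35,x-35:x+35]; im.append(cv2.resize(m,None,fx=4,fy=4,interpolation=cv2.INTER_CUBIC))
cv2.imwrite('pics/z1.png',np.hstack(im[:2])); cv2.imwrite('pics/z2.png',np.hstack(im[2:]))
E
```

```text
screwtop [ 435.3 -280.2   91.6] 1.1 518.0
capb [ 614.3 -165.4    7.4] 1.2 636.0
gaugeb [463.1  25.7   8. ] 2.5 464.0
cellb [642.6 179.    6.7] 2.2 667.0
spot [397.8 267.9  10.1] 1.9 480.0
tubetop [657.1   2.5  86.2] 1.0 657.0
black [470.8 139.7  20.5] 1.2 491.0
```

View pics/z1.png

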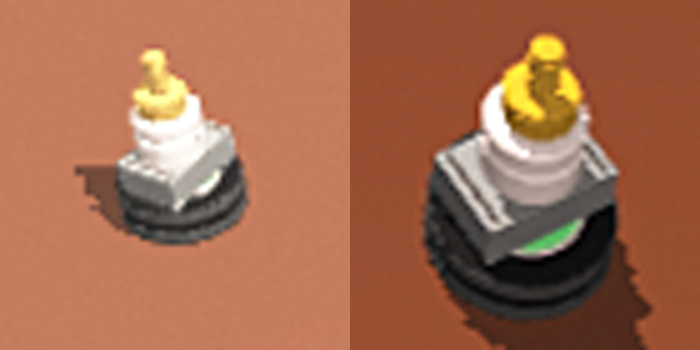

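View pics/z2.png

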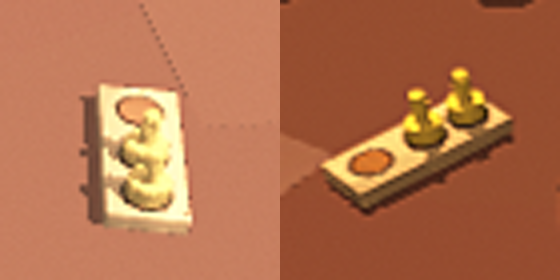

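The crops show the stack (screw, cap, gauge skewed on the cell) and the strip, with its free spot at the robot end. The triangulated heights are plausible. I'll move over the stack for a wrist view.

```bash
python3 -m creep '{"translation": [[34,-20,0],[34,-20,0],[34,-20,0],[34,-20,0],[34,-20,0],[34,-20,0],[34,-20,0],[34,-20,0],[0,0,0],[0,0,0]], "rotation": [[0,0,0],[0,0,0],[0,0,0],[0,0,0],[0,0,0],[0,0,0],[0,0,0],[0,0,0],[0,0,0],[0,0,0]], "claw": [85,85,85,85,85,85,85,85,85,85]}' 40
python3 - <<'E'
from h import *
s=snap('wrist','w1'); snap('side','s1'); print(sense()['tool_pos'],sense()['tcp_rot'],s['extrinsics'][:3,3])
E
```

```text
time: 1.15
tool_pos: [435.1, -279.4, 231.1]
tcp_rot: [-180.0, 0.0, 25.6]
ft_force: [-0.1, -0.1, 0.1]
finger_gap: 84.9
[ 434.40564991 -280.72289132  231.12176215] [-1.79995360e+02  3.11753971e-02  2.54641564e+01] [ 500.28551655 -248.44267387  374.62136954]
```

View pics/w1.png

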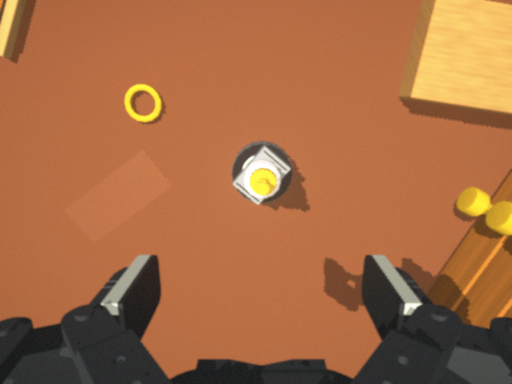

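The wrist picture shows the stack near (263,175): screw head at (263,182), gauge corners at about (266,147), (291,165), (261,203) and (234,184), cell disc about 60 px wide.

Run:
```python
from h import *
crop('w1',(263,175),38,8,'z3')
s=load('w1'); print(proj(s,sense()['tool_pos']))
hsv=cv2.cvtColor(s['frame'],cv2.COLOR_RGB2HSV)
for p in [(263,190),(268,184),(255,165),(245,185),(240,170),(262,147),(300,190),(275,195)]: print(p,s['frame'][p[1],p[0]],hsv[p[1],p[0]])
```

```text
[262.34060002 262.66442735]
(263, 190) [255 248  69] [ 29 186 255]
(268, 184) [236 194  64] [ 23 186 236]
(255, 165) [255 255 254] [ 30   1 255]
(245, 185) [254 253 250] [ 23   4 254]
(240, 170) [92 83 73] [16 53 92]
(262, 147) [145 140 134] [ 16  19 145]
(300, 190) [124  79  52] [ 11 148 124]
(275, 195) [77 65 53] [15 79 77]
```

View pics/z3.png

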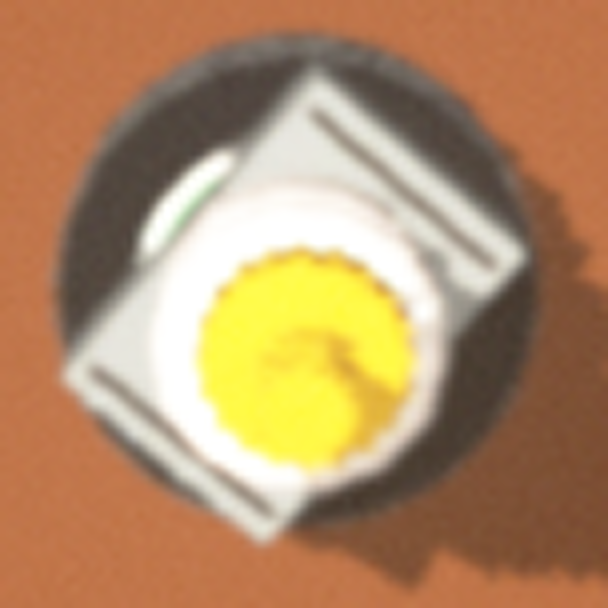

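Run:
```python
from h import *
s=load('w1'); o=np.array([225,137])
hsv=cv2.cvtColor(s['frame'],cv2.COLOR_RGB2HSV)
m=cv2.inRange(hsv,(20,120,150),(35,255,255)); m[:, :225]=0;m[:,305:]=0;m[:140]=0;m[220:]=0
c=max(cv2.findContours(m,0,1)[0],key=cv2.contourArea); (x,y),r=cv2.minEnclosingCircle(c); print('yellow',x,y,r)
print('screw',onz(s,(x,y),76), 'r mm',r*(374.6-76)/345/.96)
ce=(225+297/8,137+337/8); print('cap',onz(s,ce,64))
g=[onz(s,(225+a/8,137+b/8),40) for a,b in [(316,70),(527,258),(265,543),(65,372)]]
print('gauge',np.mean(g,0),[round(np.linalg.norm(g[i]-g[(i+1)%4]),1) for i in range(4)])
for i in range(4):
  d=g[(i+1)%4]-g[i]; print(np.degrees(np.arctan2(d[1],d[0])))
print('cell',onz(s,(225+298/8,137+279/8),18))
a,b=load('scene0'),load('side0')
for n,z in(('scene0',0),('side0',0)):
  q=load(n); h=cv2.cvtColor(q['frame'],cv2.COLOR_RGB2HSV)
  X=np.array([434,-279,70]); u=proj(q,X).astype(int); print(n,u)
```

```text
yellow 262.98553466796875 181.23410034179688 13.382331848144531
screw [ 435.4954651  -281.50932087   76.        ] r mm 12.065109570821127
cap [ 434.35345613 -281.25263373   64.        ]
gauge [ 431.66309916 -281.97845549   40.        ] [np.float64(34.9), np.float64(49.1), np.float64(33.5), np.float64(48.9)]
-105.98283014136983
164.29334175367018
73.65517026972283
-14.079235581973485
cell [ 431.71699981 -282.83426117   18.        ]
scene0 [159 145]
side0 [318 293]
```

```bash
python3 -m creep '{"translation": [[0,0,12],[0,0,12],[0,0,12],[0,0,12],[0,0,12],[0,0,0],[0,0,0]], "rotation": [[0,0,0.1414],[0,0,0.1414],[0,0,0.1414],[0,0,0.1414],[0,0,0.1414],[0,0,0],[0,0,0]], "claw": [85,85,85,85,85,85,85]}'
python3 - <<'E'
from h import *
s=snap('wrist','w2');print(sense()['tool_pos'],sense()['tcp_rot'])
print(proj(s,[434,-281,60])); u=proj(s,[434,-281,60]).astype(int)
crop('w2',tuple(u),60,5,'z4'); print(u-60)
E
```

```text
time: 1.95
tool_pos: [434.2, -280.9, 171.3]
tcp_rot: [-180.0, 0.0, -14.9]
ft_force: [-0.5, -0.2, 1.4]
finger_gap: 85.1
[ 434.66186635 -280.9886216   171.88850425] [ 1.79983392e+02 -2.55164776e-02 -1.48624209e+01]
[261.38397928 194.21034155]
[201 134]
```

View pics/z4.png

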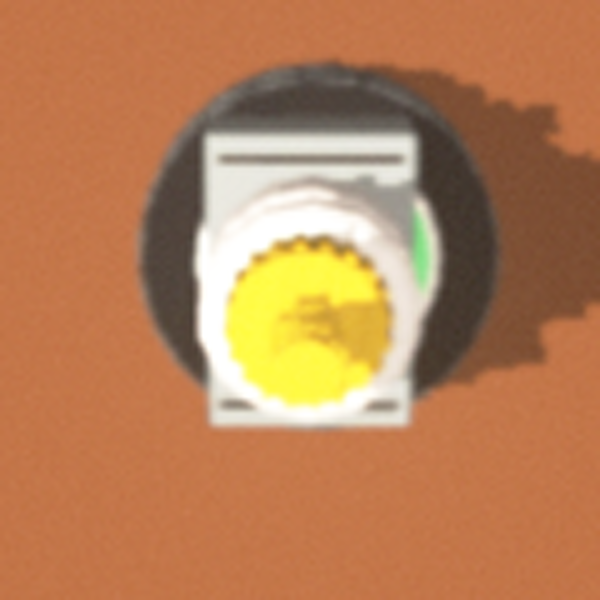

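The picture shows the gauge edges upright in the frame (x 205–418 at its far end, 210–412 at its near end), so yaw matches. The screw head is at crop (309,322), i.e. (263,198).

Run:
```python
from h import *
A,B=load('w1'),load('w2'); o=np.array([201,134])
def yel(s,x0,x1,y0,y1):
    hsv=cv2.cvtColor(s['frame'],cv2.COLOR_RGB2HSV)
    m=cv2.inRange(hsv,(20,120,120),(35,255,255)); k=np.zeros_like(m);k[y0:y1,x0:x1]=m[y0:y1,x0:x1]
    c=max(cv2.findContours(k,0,1)[0],key=cv2.contourArea); return cv2.minEnclosingCircle(c)
p1,r1=yel(A,225,305,140,220); p2,r2=yel(B,201,321,134,240); print(p2,r2)
print('tri screw head',tri((A,p1),(B,p2)), 'plane76',onz(B,p2,76))
z=lambda a,b:(201+a/5,134+b/5)
# cap top circle w2
print('cap64',onz(B,z(309,306),64), 'tri', tri((A,(225+297/8,137+337/8)),(B,z(309,306))))
g2=[z(205,130),z(418,130),z(412,427),z(210,427)]
g1=[(225+a/8,137+b/8) for a,b in [(316,70),(527,258),(265,543),(65,372)]]
print('gauge40',np.mean([onz(B,p,40) for p in g2],0)); 
# match corners: nearest on plane
P1=[onz(A,p,40) for p in g1];P2=[onz(B,p,40) for p in g2]
for i,P in enumerate(P2):
    j=int(np.argmin([np.linalg.norm(P-q) for q in P1])); print(np.round(tri((A,g1[j]),(B,g2[i]))[0],1),np.round(P,1))
d=P2[3]-P2[0]; print(np.degrees(np.arctan2(d[1],d[0])),np.linalg.norm(d),np.linalg.norm(P2[1]-P2[0]))
print('cell18',onz(B,z(318,245),18))
print('proj tcp axis', proj(B,sense()['tool_pos']))
for f,c in(('scene0',(159,142)),('side0',(320,292))):
    crop(f,c,16,18,'zz'+f)
cv2.imwrite('pics/z5.png',np.hstack([cv2.imread('pics/zzscene0.png'),cv2.imread('pics/zzside0.png')])[:, :790] if 0 else cv2.resize(np.hstack([cv2.imread('pics/zzscene0.png'),cv2.imread('pics/zzside0.png')]),(768,384)))
```

```text
(262.19677734375, 197.94869995117188) 16.590984344482422
tri screw head (array([ 434.90116789, -281.80469898,   73.55794121]), np.float64(0.06718186609764248)) plane76 [ 435.53612508 -282.00503031   76.        ]
cap64 [ 434.0724829  -282.12482597   64.        ] tri (array([ 433.26454817, -281.76514654,   60.12985739]), np.float64(0.2791747644898882))
gauge40 [ 431.22849422 -281.86772415   40.        ]
[ 459.9 -271.6   38.2] [ 460.2 -271.8   40. ]
[ 450.8 -305.1   39.1] [ 451.4 -304.9   40. ]
[ 403.4 -291.7   41.8] [ 402.3 -291.9   40. ]
[ 413.9 -259.6   46.6] [ 411.1 -258.8   40. ]
165.17944542728503 50.772266694632805 34.274278543420245
cell18 [ 431.7011857  -283.36276503   18.        ]
proj tcp axis [261.13228678 259.93699253]
```

View pics/z5.png

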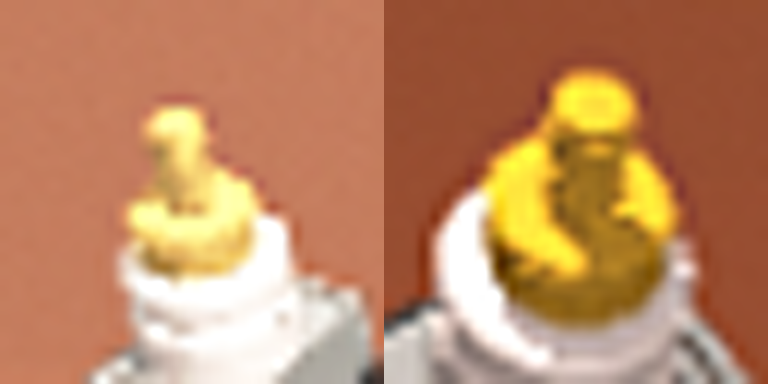

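```bash
python3 - <<'E'
from h import *
a,b=load('scene0'),load('side0'); print(tri((a,(157.7,136.2)),(b,(321.6,283.9))))
E
python3 -m creep '{"translation": [[1,0.7,15],[0,0,25],[0,0,25],[0,0,20],[0,0,8],[0,0,0],[0,0,0]], "rotation": [[0,0,0],[0,0,0],[0,0,0],[0,0,0],[0,0,0],[0,0,0],[0,0,0]], "claw": [85,70,50,40,40,40,40]}' 30
python3 - <<'E'
from h import *
s=snap('wrist','w3');snap('side','s3');print(sense()['tool_pos'],sense()['ft_force'])
u=proj(s,sense()['tool_pos']); print(u)
m=np.hstack([cv2.imread('pics/w3.png')[130:384,110:410],cv2.imread('pics/s3.png')[130:384,200:500]]);cv2.imwrite('pics/z6.png',m)
E
```

```text
(array([ 434.35006457, -280.99222017,   95.92301224]), np.float64(1.5422547900939712))
time: 2.7
tool_pos: [436.1, -281.5, 79.1]
tcp_rot: [180.0, -0.1, -15.0]
ft_force: [0.4, -0.3, 0.3]
finger_gap: 40.3
[ 436.58726512 -281.80876537   79.77543108] [-0.401982    0.52786013 -0.57105965]
[261.72178701 259.88400337]
```

View pics/z6.png

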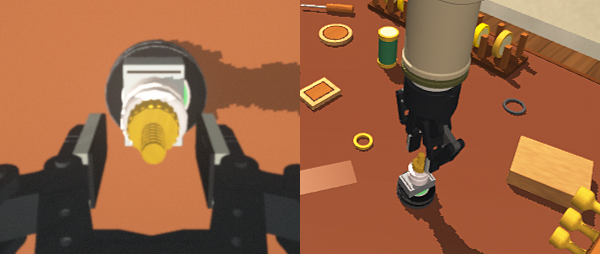

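The picture shows the shank at x≈152 midway between the pads (97 and 207), so the screw is centred. The two-view height of the shank tip is 95.9, against a nominal 96. I'll close the gripper.

```bash
python3 -m creep '{"translation": [[0,0,0],[0,0,0],[0,0,0],[0,0,0],[0,0,0],[0,0,0]], "rotation": [[0,0,0],[0,0,0],[0,0,0],[0,0,0],[0,0,0],[0,0,0]], "claw": [5,5,5,5,5,5]}' 30
python3 -m creep '{"translation": [[0,0,-5],[0,0,-15],[0,0,-30],[0,0,-30],[0,0,0]], "rotation": [[0,0,0],[0,0,0],[0,0,0],[0,0,0],[0,0,0]], "claw": [5,5,5,5,5]}' 30
python3 - <<'E'
from h import *
s=snap('wrist','w4');snap('side','s4');print(sense()['tool_pos'],sense()['ft_force'])
m=np.hstack([cv2.imread('pics/w4.png')[100:384,110:410],cv2.imread('pics/s4.png')[100:384,200:500]]);cv2.imwrite('pics/z7.png',m)
E
```

```text
time: 3.4
tool_pos: [436.1, -281.4, 78.9]
tcp_rot: [180.0, -0.1, -15.0]
ft_force: [0.1, 0.5, 5.6]
finger_gap: 8.7
time: 3.9
tool_pos: [438.1, -282.9, 164.3]
tcp_rot: [179.8, -0.4, -15.0]
ft_force: [0.4, -1.0, 0.6]
finger_gap: 8.7
[ 436.17894811 -281.49994687  159.69692111] [-0.74824814  0.9481978  -1.51768164]
```

View pics/z7.png

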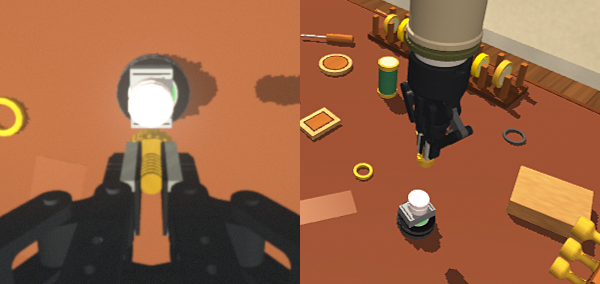

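The picture shows the screw lifted, hanging between the pads above an undisturbed cap. Now to the strip.

```bash
python3 -m creep '{"translation": [[-7,-20,-10],[-15,-42,-10],[-15,-42,-10],[-15,-42,-10],[-15,-42,-10],[-15,-42,-10],[-15,-42,0],[-15,-42,0],[-15,-42,0],[-15,-42,0]], "rotation": [[0,0,0],[0,0,0],[0,0,0],[0,0,0],[0,0,0],[0,0,0],[0,0,0],[0,0,0],[0,0,0],[0,0,0]], "claw": [5,5,5,5,5,5,5,5,5,5]}'
python3 -m creep '{"translation": [[-15,-42,0],[-15,-42,0],[-7,-38,0],[0,0,0],[0,0,0],[0,0,0]], "rotation": [[0,0,0],[0,0,0],[0,0,0],[0,0,0],[0,0,0],[0,0,0]], "claw": [5,5,5,5,5,5]}'
python3 - <<'E'
from h import *
s=snap('wrist','w5');print(sense()['tool_pos'],sense()['tcp_rot'],proj(s,[398,268,12]))
E
```

```text
time: 5.0
tool_pos: [400.3, 141.7, 217.0]
tcp_rot: [179.9, 0.1, -15.0]
ft_force: [0.9, -0.1, -0.9]
finger_gap: 8.4
time: 5.6
tool_pos: [397.1, 266.6, 217.3]
tcp_rot: [179.9, 0.1, -15.0]
ft_force: [-0.9, 0.2, -1.5]
finger_gap: 8.4
[397.35119742 266.44722617 217.62510418] [ 1.79932412e+02  4.66052068e-02 -1.50831417e+01] [259.31823435 168.39031316]
```

View pics/w5.png

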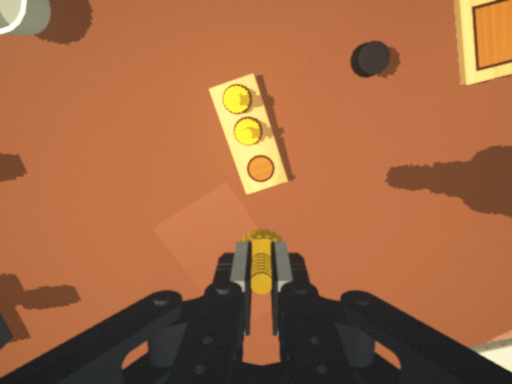

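The picture shows the free spot as an ellipse at about (260,168), the fixed screws at (248,131) and (237,99), and the held screw with its head at (263,238).

```bash
python3 - <<'E'
from h import *
s=load('w5'); t=sense()['tool_pos']
hsv=cv2.cvtColor(s['frame'],cv2.COLOR_RGB2HSV)
print(hsv[168,260],hsv[185,270],hsv[150,300])
# strip: pale/yellow region
m=cv2.inRange(hsv,(12,60,200),(30,160,255)); k=np.zeros_like(m);k[60:210,200:300]=m[60:210,200:300]
c=cv2.findContours(k,0,1)[0]; c=max(c,key=cv2.contourArea); R=cv2.minAreaRect(c);print(R,cv2.contourArea(c))
bx=cv2.boxPoints(R); P=[onz(s,p,12) for p in bx]; print(np.round(P,1),[round(float(np.linalg.norm(P[i]-P[(i+1)%4])),1) for i in range(4)])
crop('w5',(260,168),25,10,'z8a');crop('w5',(262,262),38,8,'z8b')
print([proj(s,t+np.array([0,0,h])) for h in(18,-2,-14)])
E
python3 -c "
import cv2,numpy as np
a=cv2.imread('pics/z8a.png');b=cv2.imread('pics/z8b.png');b=cv2.resize(b,(500,500));a=cv2.resize(a,(400,400));b=cv2.resize(b,(400,400));cv2.imwrite('pics/z8.png',np.hstack([a,b]))"
```

```text
[ 16 187 243] [ 27 107 255] [ 10 158 199]
((247.8000030517578, 133.89999389648438), (116.05558013916016, 50.28021240234375), 71.56504821777344) 5277.5
[[488.6 297.1  12. ]
 [490.5 248.9  12. ]
 [376.8 240.7  12. ]
 [373.2 293.3  12. ]] [48.2, 114.0, 52.7, 115.5]
[array([261.60672348, 280.14120856]), array([261.4742016, 257.957273 ]), array([261.40895247, 247.03468078])]
```

View pics/z8.png

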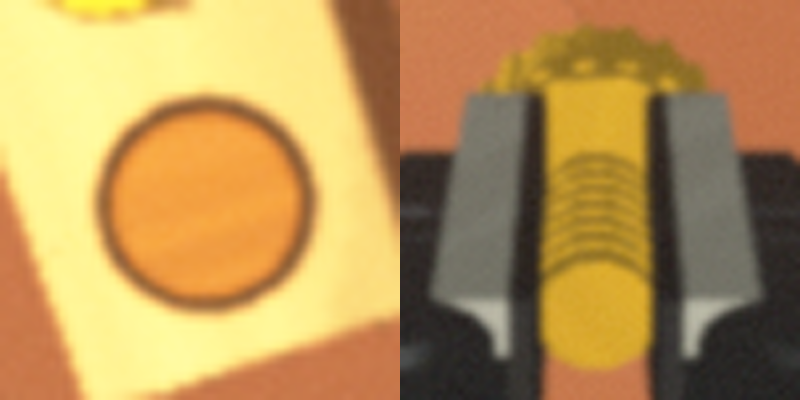

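```bash
python3 - <<'E'
from h import *
s=load('w5');print(onz(s,(260.75,168.4),12), np.round(load('w5')['extrinsics'][:3,3],1))
E
python3 -m creep '{"translation": [[0,0,20],[0,0,30],[0,0,30],[0,0,10],[0,0,0],[0,0,0]], "rotation": [[0,0,-0.105],[0,0,-0.105],[0,0,-0.105],[0,0,0],[0,0,0],[0,0,0]], "claw": [5,5,5,5,5,5]}'
python3 - <<'E'
from h import *
s=snap('wrist','w6');print(sense()['tool_pos'],sense()['tcp_rot'],proj(s,[398,268,12]))
E
```

```text
[397.60731691 266.58108154  12.        ] [467.  248.1 360.8]
time: 6.25
tool_pos: [398.4, 267.4, 129.6]
tcp_rot: [-180.0, -0.1, 2.8]
ft_force: [0.6, -0.3, -0.9]
finger_gap: 8.5
[398.72769217 267.77266149 130.16767822] [-1.79936672e+02 -1.37798414e-01  2.88019894e+00] [260.27501451 192.49660952]
```

View pics/w6.png

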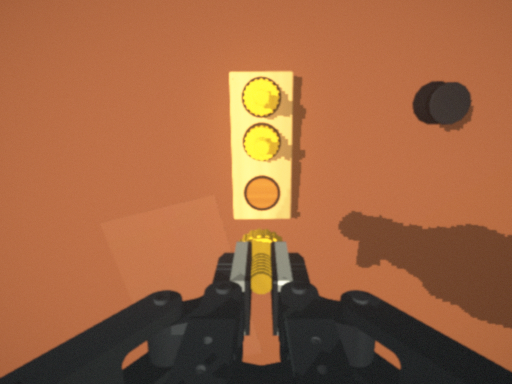

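The picture shows the strip upright, with its spot at (262,193) in line with the held screw.

```bash
cat >> h.py <<'E'
def blob(s,lo,hi,x0,x1,y0,y1):
    hsv=cv2.cvtColor(s['frame'],cv2.COLOR_RGB2HSV); m=cv2.inRange(hsv,lo,hi); k=np.zeros_like(m);k[y0:y1,x0:x1]=m[y0:y1,x0:x1]
    c=max(cv2.findContours(k,0,1)[0],key=cv2.contourArea); return c
def outline(f,x0,x1,y0,y1):
    # inlay: enclosed dark line contour -> orange interior
    s=load(f); c=blob(s,(5,150,150),(20,255,255),x0,x1,y0,y1); return s,c,cv2.fitEllipse(c)
E
python3 - <<'E'
from h import *
a,ca,ea=outline('w5',245,278,152,184); b,cb,eb=outline('w6',246,278,177,208)
print(ea,eb); print(onz(a,ea[0],12),onz(b,eb[0],12),tri((a,ea[0]),(b,eb[0]))); print(sense()['tool_pos'])
E
```

```text
((260.1930847167969, 168.0950164794922), (25.181917190551758, 25.602975845336914), 97.560302734375) ((261.5534973144531, 192.7717742919922), (29.80889129638672, 31.641145706176758), 77.61735534667969)
[398.06422938 267.05096619  12.        ] [397.82556618 266.98581316  12.        ] (array([398.44198968, 266.97734836,  14.09251784]), np.float64(0.05283709970913231))
[398.72769217 267.77266149 130.16767822]
```

```bash
python3 -m creep '{"translation": [[0,0.5,20],[0,0,30],[0,0,30],[0,0,14],[0,0,5],[0,0,0],[0,0,0]], "rotation": [[0,0,0],[0,0,0],[0,0,0],[0,0,0],[0,0,0],[0,0,0],[0,0,0]], "claw": [5,5,5,5,5,5,5]}'
python3 - <<'E'
from h import *
s=snap('wrist','w7');print(sense()['tool_pos'],sense()['ft_force'])
snap('side','s7');snap('scene','c7')
m=np.hstack([cv2.imread('pics/w7.png')[130:384,110:410],cv2.resize(cv2.imread('pics/s7.png')[110:240,90:230],(300,254))]);cv2.imwrite('pics/z9.png',m)
E
```

```text
time: 7.0
tool_pos: [398.9, 267.7, 31.0]
tcp_rot: [-179.9, -0.1, 3.0]
ft_force: [-0.4, -0.1, -0.6]
finger_gap: 8.5
[398.92369328 267.76522604  31.08109511] [-0.20292485  0.36581687 -0.23352374]
```

View pics/z9.png

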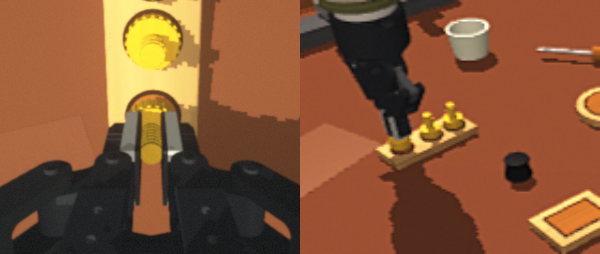

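The picture shows the held head inside the ring, about 1 px left of its middle. I'll nudge it and lower.

```bash
python3 -m creep '{"translation": [[-0.4,0.6,1.5],[0,0,1],[0,0,0.5],[0,0,0],[0,0,0]], "rotation": [[0,0,0],[0,0,0],[0,0,0],[0,0,0],[0,0,0]], "claw": [5,5,5,5,5]}'
python3 -m creep '{"translation": [[0,0,0.5],[0,0,0],[0,0,0]], "rotation": [[0,0,0],[0,0,0],[0,0,0]], "claw": [5,5,5]}'
python3 -m creep '{"translation": [[0,0,0.5],[0,0,0],[0,0,0]], "rotation": [[0,0,0],[0,0,0],[0,0,0]], "claw": [5,5,5]}'
```

```text
time: 7.65
tool_pos: [397.5, 266.5, 27.0]
tcp_rot: [-180.0, -0.0, 3.0]
ft_force: [-1.9, -1.8, 6.2]
finger_gap: 8.2
time: 7.95
tool_pos: [397.6, 266.5, 26.9]
tcp_rot: [-180.0, -0.0, 3.0]
ft_force: [-4.4, -2.6, 11.2]
finger_gap: 8.4
time: 8.25
tool_pos: [397.7, 266.6, 26.9]
tcp_rot: [-180.0, -0.0, 3.0]
ft_force: [-5.7, -4.1, 17.0]
finger_gap: 8.7
```

```bash
python3 -m creep '{"translation": [[0,0,-0.9],[0,0,0],[0,0,0],[0,0,0],[0,0,0]], "rotation": [[0,0,0],[0,0,0],[0,0,0],[0,0,0],[0,0,0]], "claw": [5,8,12,20,35]}'
python3 -m creep '{"translation": [[0,0,-3],[0,0,-12],[0,0,-30],[0,0,-40],[0,0,-25],[0,0,0],[0,0,0]], "rotation": [[0,0,0],[0,0,0],[0,0,0],[0,0,0],[0,0,0],[0,0,0],[0,0,0]], "claw": [35,35,35,50,80,80,80]}'
python3 - <<'E'
from h import *
s=snap('wrist','w8');print(sense()['tool_pos'],sense()['ft_force'])
snap('side','s8')
m=np.hstack([cv2.resize(cv2.imread('pics/w8.png')[60:260,180:350],(255,300)),cv2.resize(cv2.imread('pics/s8.png')[110:240,90:230],(323,300))]);cv2.imwrite('pics/z10.png',m)
E
```

```text
time: 8.75
tool_pos: [397.1, 266.4, 26.0]
tcp_rot: [180.0, 0.0, 3.0]
ft_force: [0.5, 0.5, 0.3]
finger_gap: 33.4
time: 9.45
tool_pos: [397.9, 266.8, 137.6]
tcp_rot: [-179.9, -0.1, 3.0]
ft_force: [1.0, 0.1, -0.5]
finger_gap: 80.5
[397.09566642 266.36014094 136.25741937] [ 0.0236718  -0.49523551 -0.99725886]
```

View pics/z10.png

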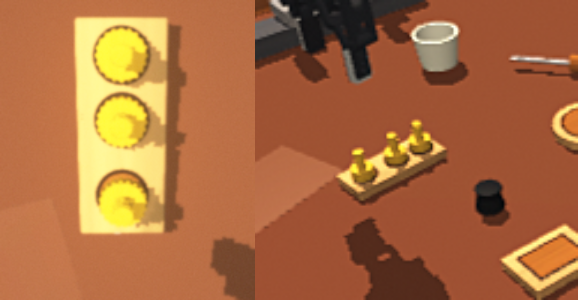

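The picture shows the screw upright on the strip; the ring shows on its far side, so I'll measure whether that is parallax.

Run:
```python
from h import *
s=load('w8')
c=blob(s,(20,120,120),(35,255,255),235,290,172,225); (x,y),r=cv2.minEnclosingCircle(c); print(x,y,r, onz(s,(x,y),24))
crop('w8',(int(x),int(y)),30,12,'z11'); print(int(x)-30,int(y)-30, proj(s,[397.9,267,12]),proj(s,[397.9,267,24]))
```

```text
267.2330017089844 200.1165008544922 23.594987869262695 [392.93803587 261.77074516  24.        ]
237 170 [260.88120551 189.64901313] [260.85829551 193.64295443]
```

View pics/z11.png

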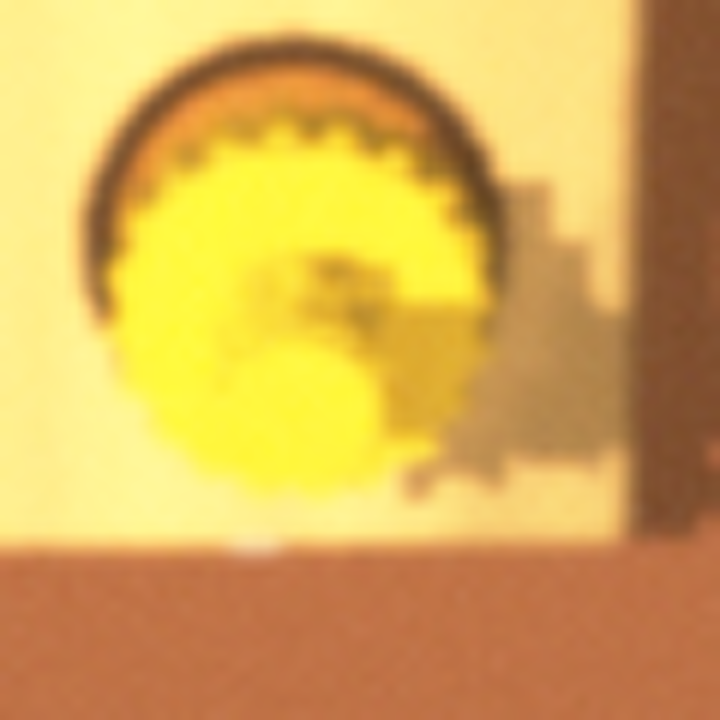

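Run:
```python
from h import *
s=load('w8')
a=onz(s,(237+299.5/12,170+314/12),24);b=onz(s,(237+294.5/12,170+248/12),12);print(a,b,(a-b)[:2])
```

```text
[395.91519416 266.0412444   24.        ] [397.07828995 266.42230461  12.        ] [-1.16309579 -0.38106021]
```

The screw stands about 1.2 mm from the ring centre, which is acceptable. Back to the stack for the cap.

```bash
python3 -m creep '{"translation": [[0,0,-12],[0,0,-12],[0,0,-12],[6,20,0],[14,42,0],[14,42,0],[14,42,0],[14,42,0],[14,42,0],[14,42,0]], "rotation": [[0,0,0.1047],[0,0,0.1047],[0,0,0.1047],[0,0,0],[0,0,0],[0,0,0],[0,0,0],[0,0,0],[0,0,0],[0,0,0]], "claw": [85,85,85,85,85,85,85,85,85,85]}'
python3 -m creep '{"translation": [[14,42,0],[14,42,0],[14,42,0],[14,42,0],[14,42,0],[17.5,38.2,0],[0,0,0],[0,0,0]], "rotation": [[0,0,0],[0,0,0],[0,0,0],[0,0,0],[0,0,0],[0,0,0],[0,0,0],[0,0,0]], "claw": [85,85,85,85,85,85,85,85]}'
python3 - <<'E'
from h import *
s=snap('wrist','w9');print(sense()['tool_pos'],sense()['tcp_rot'])
u=proj(s,[434,-281,60]).astype(int);crop('w9',tuple(u),60,5,'z12'); print(u-60)
E
```

```text
time: 10.55
tool_pos: [412.8, -21.1, 170.8]
tcp_rot: [180.0, 0.1, -15.0]
ft_force: [0.7, -0.3, 0.2]
finger_gap: 85.0
time: 11.35
tool_pos: [433.2, -282.0, 170.2]
tcp_rot: [-179.9, 0.2, -15.1]
ft_force: [-0.4, -0.1, -0.7]
finger_gap: 84.8
[ 433.47907348 -281.17907746  170.61146602] [-1.79902866e+02  1.64359609e-01 -1.50129492e+01]
[199 133]
```

View pics/z12.png

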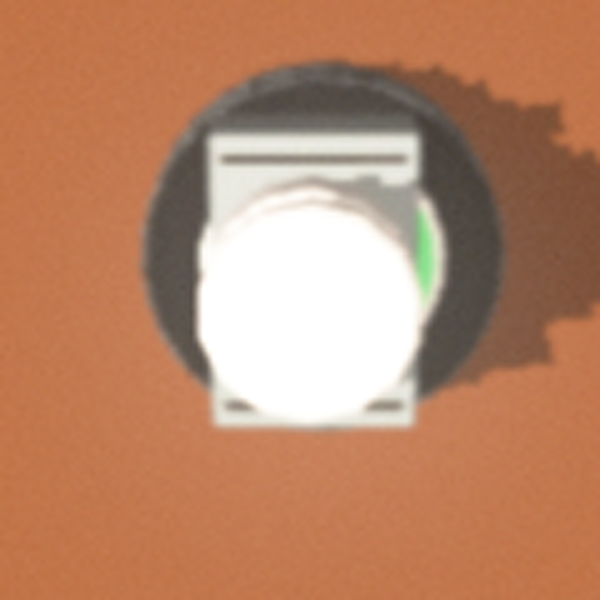

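Run:
```python
from h import *
s=load('w9'); p=(199+310/5,133+309.5/5); print(onz(s,p,64),tri((s,p),(load('w1'),(225+297/8,137+337/8))))
X=onz(s,p,64);t=sense()['tool_pos'];y=np.radians(-15);d=X-t
print('move tool',d[0]*np.cos(y)+d[1]*np.sin(y), d[0]*np.sin(y)-d[1]*np.cos(y))
```

```text
[ 433.70698037 -281.75920636   64.        ] (array([ 433.69647759, -281.53316871,   62.62929749]), np.float64(0.3799881366189022))
move tool 0.37028955907321975 0.5013748428986177
```

```bash
python3 -m creep '{"translation": [[0.4,0.2,15],[0,0,35],[0,0,35],[0,0,25],[0,0,12],[0,0,5],[0,0,0],[0,0,0]], "rotation": [[0,0,0],[0,0,0],[0,0,0],[0,0,0],[0,0,0],[0,0,0],[0,0,0],[0,0,0]], "claw": [85,80,70,60,50,46,46,46]}' 35
python3 - <<'E'
from h import *
s=snap('wrist','w10');print(sense()['tool_pos'],sense()['ft_force'])
cv2.imwrite('pics/z13.png',cv2.resize(cv2.imread('pics/w10.png')[130:384,110:410],None,fx=2,fy=2))
E
```

```text
time: 12.2
tool_pos: [435.6, -282.8, 46.6]
tcp_rot: [179.9, -0.1, -15.0]
ft_force: [0.8, 0.5, 1.0]
finger_gap: 46.3
[ 435.76339114 -282.97898941   46.85176235] [ 0.39724258  0.0959736  -0.42350239]
```

View pics/z13.png

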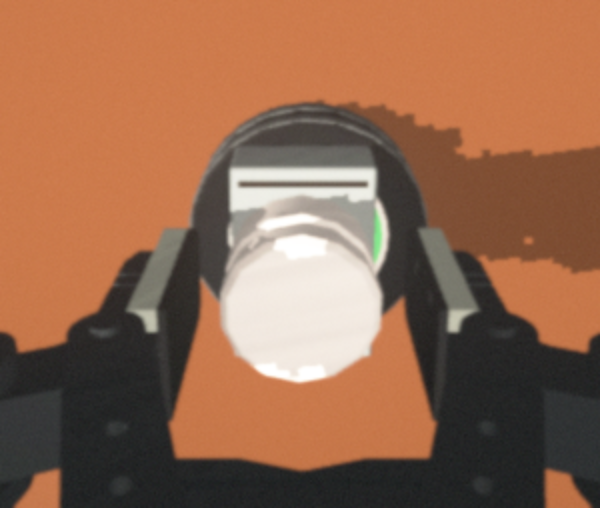

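The picture shows the cap between the pads, with the gauge below it and clear; the arm stopped about 2 mm off along tool x, so I'll correct for that.

Run:
```python
from h import *
s=load('w10'); 
for cy in (299,303): 
  X=onz(s,(110+301.5/2,130+cy/2),64);t=sense()['tool_pos'];y=np.radians(-15);d=X-t
  print(X,'move tool',d[0]*np.cos(y)+d[1]*np.sin(y), d[0]*np.sin(y)-d[1]*np.cos(y))
```

```text
[ 435.68888273 -282.53403322   64.        ] move tool -0.18713273582837112 -0.4105104859290264
[ 434.80137131 -282.29657846   64.        ] move tool -1.105860750580673 -0.4101693056648634
```

```bash
python3 -m creep '{"translation": [[-0.6,-0.2,2],[0,0,0],[0,0,0],[0,0,0],[0,0,0],[0,0,0],[0,0,0]], "rotation": [[0,0,0],[0,0,0],[0,0,0],[0,0,0],[0,0,0],[0,0,0],[0,0,0]], "claw": [46,40,30,28,28,28,28]}' 35
python3 -m creep '{"translation": [[0,0,-3],[0,0,-12],[0,0,-30],[0,0,-35],[0,0,-30],[0,0,-10],[0,0,0]], "rotation": [[0,0,0],[0,0,0],[0,0,0],[0,0,0],[0,0,0],[0,0,0],[0,0,0]], "claw": [28,28,28,28,28,28,28]}'
python3 - <<'E'
from h import *
s=snap('wrist','w11');snap('side','s11');print(sense()['tool_pos'],sense()['ft_force'])
m=np.hstack([cv2.imread('pics/w11.png')[100:384,110:410],cv2.imread('pics/s11.png')[100:384,200:500]]);cv2.imwrite('pics/z14.png',m)
E
```

```text
time: 12.95
tool_pos: [434.5, -282.2, 43.8]
tcp_rot: [180.0, -0.0, -15.0]
ft_force: [-1.1, 1.0, 5.4]
finger_gap: 33.1
time: 13.65
tool_pos: [435.2, -282.8, 165.5]
tcp_rot: [179.9, -0.2, -15.0]
ft_force: [0.2, -0.1, -0.9]
finger_gap: 32.8
[ 433.60618853 -281.54927862  162.07914192] [ 0.14429492  0.10269042 -0.81354279]
```

View pics/z14.png

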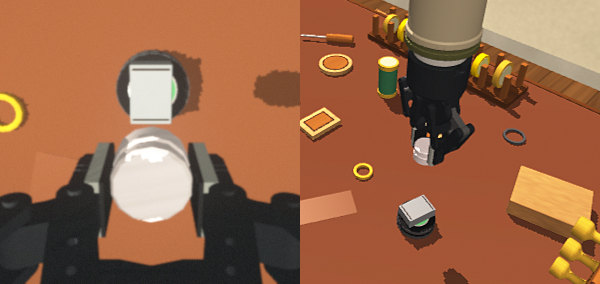

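The picture shows the cap held, lifted, with the gauge undisturbed. Now to the cap board.

```bash
python3 -m creep '{"translation": [[14,-16,-20],[24,-26.5,-20],[24,-26.5,-10],[24,-26.5,0],[24,-26.5,0],[24,-26.5,0],[10,-11,0],[0,0,0],[0,0,0],[0,0,0]], "rotation": [[0,0,0],[0,0,0],[0,0,0],[0,0,0],[0,0,0],[0,0,0],[0,0,0],[0,0,0],[0,0,0],[0,0,0]], "claw": [28,28,28,28,28,28,28,28,28,28]}'
python3 - <<'E'
from h import *
s=snap('wrist','w12');print(sense()['tool_pos'],sense()['tcp_rot'])
E
```

```text
time: 14.75
tool_pos: [613.2, -165.6, 212.0]
tcp_rot: [180.0, 0.1, -15.0]
ft_force: [0.4, -0.2, -0.1]
finger_gap: 32.7
[ 613.3965118  -165.76180344  212.47490169] [ 1.79991900e+02  7.48583748e-02 -1.50337608e+01]
```

View pics/w12.png

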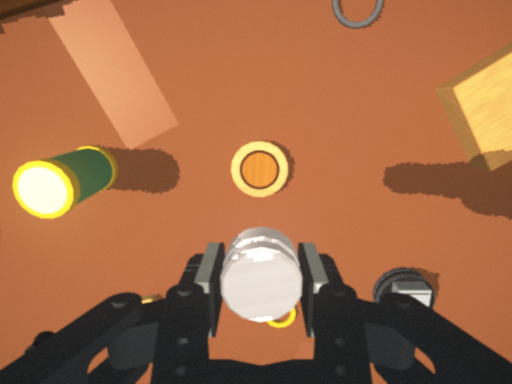

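The picture shows the cap board at about (260,169), the held cap's top face centred near (261,282), and the tube well left at (65,185).

Run:
```python
from h import *
s,c,e=outline('w12',243,277,152,188); print(e)
t=sense()['tool_pos']
P=onz(s,e[0],12); H=onz(s,(261,282),t[2]+20.4); y=np.radians(-15)
f=lambda d:(d[0]*np.cos(y)+d[1]*np.sin(y), d[0]*np.sin(y)-d[1]*np.cos(y))
print(P,H,'held off tcp',f(H-t),'board from tcp',f(P-t))
b=blob(s,(20,60,200),(32,150,255),225,295,135,202); print(cv2.minEnclosingCircle(b))
print('outline z via scene', )
crop('w12',(261,275),50,6,'z15')
```

```text
((259.2322082519531, 169.28652954101562), (34.13286590576172, 34.67637252807617), 142.23248291015625)
[ 614.28976907 -163.86323255   12.        ] [ 614.20342789 -165.73983989  232.87490169] held off tcp (np.float64(0.7737365080731764), np.float64(-0.23006041035705227)) board from tcp (np.float64(0.3714339626210162), np.float64(-2.0650706426684433))
((258.9067077636719, 168.54446411132812), 28.014625549316406)
outline z via scene
```

View pics/z15.png

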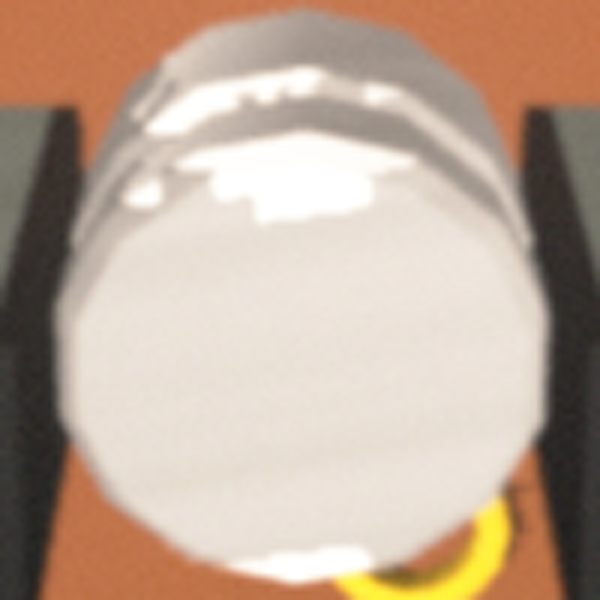

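```bash
python3 -m creep '{"translation": [[0.3,-2,15],[0,0,35],[0,0,40],[0,0,35],[0,0,20],[0,0,10],[0,0,0],[0,0,0],[0,0,0]], "rotation": [[0,0,0],[0,0,0],[0,0,0],[0,0,0],[0,0,0],[0,0,0],[0,0,0],[0,0,0],[0,0,0]], "claw": [28,28,28,28,28,28,28,28,28]}'
python3 - <<'E'
from h import *
s=snap('wrist','w13');print(sense()['tool_pos'],sense()['ft_force'])
cv2.imwrite('pics/z16.png',cv2.resize(cv2.imread('pics/w13.png')[130:384,110:410],None,fx=2,fy=2))
E
```

```text
time: 15.7
tool_pos: [616.6, -163.7, 60.3]
tcp_rot: [180.0, -0.2, -15.0]
ft_force: [-0.6, -0.1, 0.1]
finger_gap: 32.3
[ 616.58679768 -163.69720494   60.27228205] [-1.49388419 -0.5012677  -0.07586258]
```

View pics/z16.png

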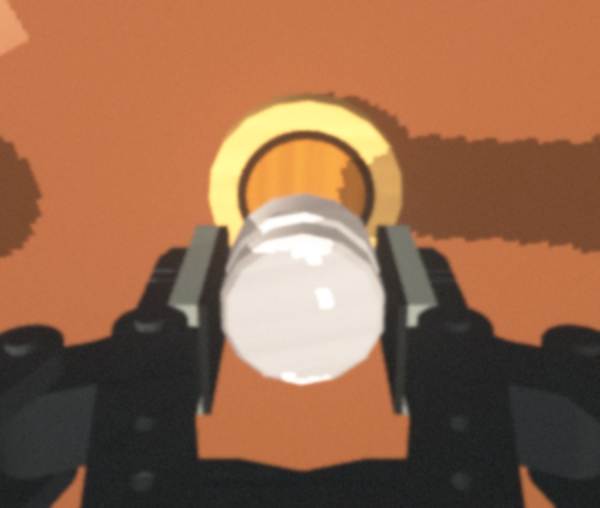

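The picture shows the board ring at crop x 238–373 (centre ≈305), in line with the cap (222–384, centre 303).

Run:
```python
from h import *
a=load('w12');ea=(259.2,169.3); s=load('w13');t=sense()['tool_pos']; y=np.radians(-15)
f=lambda d:np.round((d[0]*np.cos(y)+d[1]*np.sin(y), d[0]*np.sin(y)-d[1]*np.cos(y)),2)
top=onz(s,(262.75,130+131/2),12); L=onz(s,(110+238/2,226),12);R=onz(s,(110+373/2,226),12)
print('ring width',np.linalg.norm(L-R)); u=np.array([np.cos(y),np.sin(y),0]); r=np.linalg.norm(L-R)/2
C=top-u*r; print('ring',C,f(C-t)); p=proj(s,C); print(p,'tri',tri((a,ea),(s,p)))
H=onz(s,(110+303/2,130+303/2),t[2]+20.4); print('held',f(H-t))
```

```text
ring width 40.09082008915392
ring [ 613.54335835 -163.83917927   12.        ] [-2.9   0.92]
[262.69994865 227.9131077 ] tri (array([ 615.08129459, -164.14731308,   16.04470165]), np.float64(0.07958685997264565))
held [0.81 0.12]
```

```bash
python3 -m creep '{"translation": [[-1.6,0.4,6],[-1.6,0.4,10],[0,0,10],[0,0,6],[0,0,4],[0,0,0],[0,0,0],[0,0,0],[0,0,0]], "rotation": [[0,0,0],[0,0,0],[0,0,0],[0,0,0],[0,0,0],[0,0,0],[0,0,0],[0,0,0],[0,0,0]], "claw": [28,28,28,28,28,28,28,28,28]}'
python3 - <<'E'
from h import *
s=snap('wrist','w14');print(sense()['tool_pos'],sense()['ft_force'])
cv2.imwrite('pics/z17.png',cv2.resize(cv2.imread('pics/w14.png')[160:344,150:370],None,fx=3,fy=3))
snap('side','s14')
E
```

```text
time: 16.65
tool_pos: [612.4, -163.3, 22.8]
tcp_rot: [180.0, -0.1, -15.0]
ft_force: [0.1, -0.3, -0.9]
finger_gap: 32.7
[ 612.31229686 -163.24180579   22.69658611] [-0.13606076 -0.13061015  0.52927513]
```

View pics/z17.png

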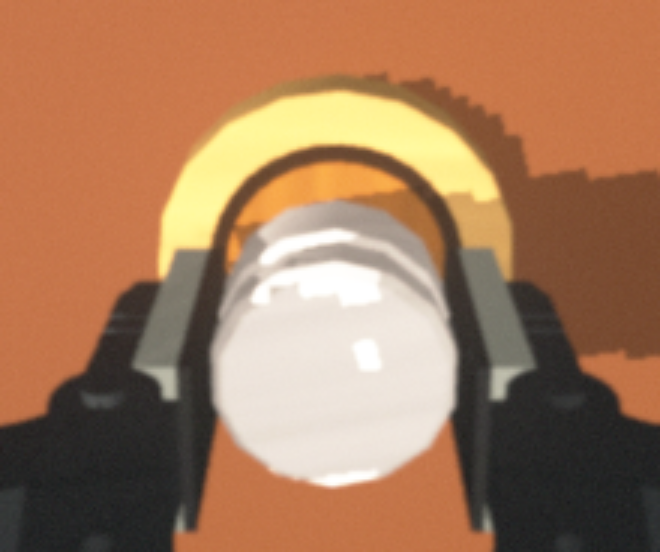

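The picture shows the ring (211–462, top at y=147) centred on x≈336 against the cap's 335. I'll work out the fore-aft error.

Run:
```python
from h import *
s=load('w14');t=sense()['tool_pos']; y=np.radians(-15)
f=lambda d:np.round((d[0]*np.cos(y)+d[1]*np.sin(y), d[0]*np.sin(y)-d[1]*np.cos(y)),2)
u=np.array([np.cos(y),np.sin(y),0])
C=onz(s,(262.2,160+147/3),12)-u*19.8; print(C,f(C-t))
B=onz(s,(150+336.5/3,160+92/3),12)-u*29; print(B,f(B-t))
# held cap: front-bottom edge: lower rim front at crop y~202
zb=t[2]-3.6; G=onz(s,(150+335/3,160+202/3),zb)-u*17; print('held bottom',f(G-t))
for cy in (362,368,374): print(f(onz(s,(150+335/3,160+cy/3),zb+24)-t))
```

```text
[ 613.56415316 -164.03279721   12.        ] [1.52 0.45]
[ 613.32187941 -163.94079129   12.        ] [1.26 0.42]
held bottom [-2.19  0.19]
[1.29 0.17]
[0.39 0.17]
[-0.51  0.17]
```

```bash
python3 - <<'E'
from h import *
y=np.radians(-15);u=np.array([np.cos(y),np.sin(y),0])
s=load('w9'); print('top',onz(s,(261,133+309.5/5),64),'bottom',onz(s,(199+314/5,133+178/5),40)-u*17)
s=load('w12');t=np.array([613.3,-165.7,212.3]);f=lambda d:np.round((d[0]*np.cos(y)+d[1]*np.sin(y), d[0]*np.sin(y)-d[1]*np.cos(y)),2)
print(f(onz(s,(261.5,225+10/6),t[2]-3.6)-u*17-t))
im=load('w14')['frame'][160:344,150:370];
E
python3 -c "
import cv2
cv2.imwrite('pics/z18.png',cv2.resize(cv2.imread('pics/s14.png')[150:260,290:380],None,fx=6,fy=6,interpolation=2))"
```

```text
top [ 433.70698037 -281.75920636   64.        ] bottom [ 431.75825896 -281.87997382   40.        ]
[-1.92  0.04]
```

View pics/z18.png

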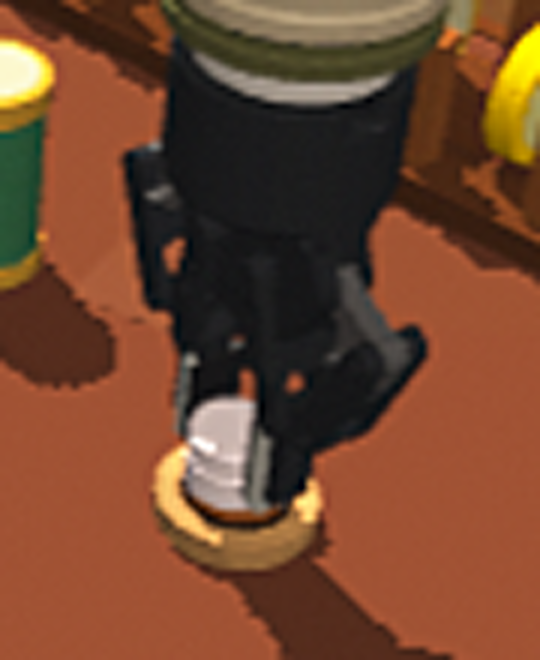

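```bash
python3 -m creep '{"translation": [[1.3,0.3,2],[0,0,2],[0,0,1],[0,0,0.5],[0,0,0],[0,0,0],[0,0,0]], "rotation": [[0,0,0],[0,0,0],[0,0,0],[0,0,0],[0,0,0],[0,0,0],[0,0,0]], "claw": [28,28,28,28,28,28,28]}' 
python3 -m creep '{"translation": [[0,0,0.7],[0,0,0],[0,0,0],[0,0,0]], "rotation": [[0,0,0],[0,0,0],[0,0,0],[0,0,0]], "claw": [28,28,28,28]}'
```

```text
time: 17.45
tool_pos: [613.2, -163.8, 16.8]
tcp_rot: [180.0, -0.0, -15.0]
ft_force: [-0.3, -0.5, -1.7]
finger_gap: 32.6
time: 17.85
tool_pos: [613.1, -163.8, 16.0]
tcp_rot: [180.0, -0.0, -15.0]
ft_force: [0.3, -0.1, 0.5]
finger_gap: 32.9
```

```bash
python3 -m creep '{"translation": [[0,0,0.7],[0,0,0],[0,0,0],[0,0,0]], "rotation": [[0,0,0],[0,0,0],[0,0,0],[0,0,0]], "claw": [28,28,28,28]}'
python3 -m creep '{"translation": [[0,0,0.5],[0,0,0],[0,0,0],[0,0,0]], "rotation": [[0,0,0],[0,0,0],[0,0,0],[0,0,0]], "claw": [28,28,28,28]}'
```

```text
time: 18.25
tool_pos: [613.2, -163.8, 15.9]
tcp_rot: [180.0, -0.0, -15.0]
ft_force: [-3.4, 1.0, 4.9]
finger_gap: 32.7
time: 18.65
tool_pos: [613.2, -163.8, 15.9]
tcp_rot: [180.0, -0.0, -15.0]
ft_force: [-5.3, 1.6, 8.9]
finger_gap: 32.6
```

Seated (8.9 N at z 15.9, as expected). Release, retreat, check.

```bash
python3 -m creep '{"translation": [[0,0,-0.5],[0,0,0],[0,0,0],[0,0,0],[0,0,-5],[0,0,-20],[0,0,-35],[0,0,-40]], "rotation": [[0,0,0],[0,0,0],[0,0,0],[0,0,0],[0,0,0],[0,0,0],[0,0,0],[0,0,0]], "claw": [33,36,44,55,60,75,85,85]}'
python3 -m creep '{"translation": [[0,0,-20],[0,0,-5],[0,0,0],[0,0,0]], "rotation": [[0,0,0],[0,0,0],[0,0,0],[0,0,0]], "claw": [85,85,85,85]}'
python3 - <<'E'
from h import *
s=snap('wrist','w15');print(sense()['tool_pos'],sense()['ft_force']); u=proj(s,[613.5,-164,20]).astype(int); crop('w15',tuple(u),45,7,'z19'); print(u-45)
E
```

```text
time: 19.45
tool_pos: [611.9, -163.3, 115.0]
tcp_rot: [-180.0, 0.2, -15.0]
ft_force: [0.6, 0.2, -0.3]
finger_gap: 85.4
time: 19.85
tool_pos: [612.1, -163.4, 138.3]
tcp_rot: [-180.0, 0.2, -15.0]
ft_force: [0.0, 0.4, 0.2]
finger_gap: 85.2
[ 611.829577   -163.31690956  137.87900427] [ 0.54945785  0.33425676 -0.52212016]
[216 144]
```

View pics/z19.png

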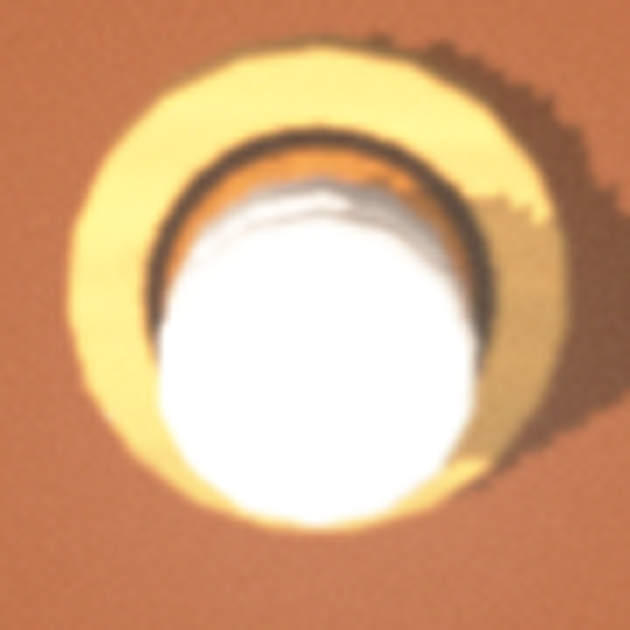

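Run:
```python
from h import *
s=load('w15'); y=np.radians(-15);u=np.array([np.cos(y),np.sin(y),0]);o=np.array([216,144])
f=lambda d:np.round((d[0]*np.cos(y)+d[1]*np.sin(y), d[0]*np.sin(y)-d[1]*np.cos(y)),2)
P=lambda a,b,z:onz(s,(216+a/7,144+b/7),z)
ring=P(321,127,12)-u*19.7; cap=P(317,527,36)+u*17; board=P(319,47,12)-u*29; bot=P(317,185,12)-u*17
print(ring,board,cap,bot,'cap-ring',f(cap-ring),f(cap-board),'bottom front based',f(bot-ring))
print('widths',np.linalg.norm(P(158,371,36)-P(476,371,36)),np.linalg.norm(P(147,297,12)-P(495,297,12)))
```

```text
[ 613.86435779 -164.35912155   12.        ] [ 613.70072784 -164.07494789   12.        ] [ 611.50633805 -163.27160643   36.        ] [ 610.13280829 -162.89416828   12.        ] cap-ring [-2.56 -0.44] [-2.33 -0.21] bottom front based [-3.98 -0.45]
widths 33.72674924193145 40.14906877961517
```

The cap is about 3 mm short along tool x (the estimates from its bottom and top edges bracket this). I'll re-grip and shift it.

```bash
python3 -m creep '{"translation": [[0,0,15],[0,0,25],[0,0,25],[0,0,25],[0,0,15],[0,0,10],[0,0,4],[0,0,0],[0,0,0],[0,0,0]], "rotation": [[0,0,0],[0,0,0],[0,0,0],[0,0,0],[0,0,0],[0,0,0],[0,0,0],[0,0,0],[0,0,0],[0,0,0]], "claw": [85,85,75,65,55,50,45,45,45,45]}'
python3 -m creep '{"translation": [[0,0,0],[0,0,0],[0,0,0],[0,0,0],[0,0,0],[0,0,0]], "rotation": [[0,0,0],[0,0,0],[0,0,0],[0,0,0],[0,0,0],[0,0,0]], "claw": [38,30,28,28,28,28]}' 35
python3 -m creep '{"translation": [[0,0,-2],[1.5,0.2,0],[1.5,0.2,0],[0,0,0],[0,0,0],[0,0,0]], "rotation": [[0,0,0],[0,0,0],[0,0,0],[0,0,0],[0,0,0],[0,0,0]], "claw": [28,28,28,28,28,28]}'
```

```text
time: 20.9
tool_pos: [614.2, -164.1, 22.8]
tcp_rot: [180.0, -0.1, -15.0]
ft_force: [0.3, 0.1, -0.4]
finger_gap: 45.1
time: 21.5
tool_pos: [613.9, -164.0, 22.4]
tcp_rot: [180.0, -0.1, -15.0]
ft_force: [-0.9, 0.3, 5.8]
finger_gap: 32.3
time: 22.1
tool_pos: [615.8, -164.9, 23.1]
tcp_rot: [180.0, 0.0, -15.0]
ft_force: [0.0, 0.4, 0.2]
finger_gap: 32.5
```

```bash
python3 -m creep '{"translation": [[1,0,0],[0,0,0],[0,0,0.7],[0,0,0],[0,0,0],[0,0,0]], "rotation": [[0,0,0],[0,0,0],[0,0,0],[0,0,0],[0,0,0],[0,0,0]], "claw": [28,28,28,28,28,28]}'
python3 -m creep '{"translation": [[0,0,0.7],[0,0,0],[0,0,0],[0,0,0]], "rotation": [[0,0,0],[0,0,0],[0,0,0],[0,0,0]], "claw": [28,28,28,28]}'
```

```text
time: 22.7
tool_pos: [616.9, -165.2, 22.6]
tcp_rot: [180.0, 0.0, -15.0]
ft_force: [-0.8, -0.1, -0.6]
finger_gap: 32.4
time: 23.1
tool_pos: [616.9, -165.1, 22.5]
tcp_rot: [-180.0, 0.0, -15.0]
ft_force: [-3.4, 0.8, 5.5]
finger_gap: 32.2
```

```bash
python3 -m creep '{"translation": [[0,0,-0.3],[0,0,0],[0,0,0],[0,0,0],[0,0,-5],[0,0,-20],[0,0,-35],[0,0,-40]], "rotation": [[0,0,0],[0,0,0],[0,0,0],[0,0,0],[0,0,0],[0,0,0],[0,0,0],[0,0,0]], "claw": [33,36,44,55,60,75,85,85]}'
python3 -m creep '{"translation": [[0,0,-20],[0,0,-5],[0,0,0],[0,0,0]], "rotation": [[0,0,0],[0,0,0],[0,0,0],[0,0,0]], "claw": [85,85,85,85]}'
python3 - <<'E'
from h import *
s=snap('wrist','w16');print(sense()['tool_pos'],sense()['ft_force']); u=proj(s,[613.5,-164,20]).astype(int); crop('w16',tuple(u),45,7,'z20'); print(u-45)
E
```

```text
time: 23.9
tool_pos: [615.7, -164.8, 121.9]
tcp_rot: [-180.0, 0.2, -15.0]
ft_force: [-0.1, -0.2, 0.4]
finger_gap: 85.2
time: 24.3
tool_pos: [615.9, -164.8, 145.2]
tcp_rot: [-180.0, 0.2, -15.0]
ft_force: [0.7, -0.2, 0.2]
finger_gap: 84.9
[ 615.614455   -164.74668868  144.76794812] [-0.45814473  0.25215539 -0.37114593]
[216 146]
```

View pics/z20.png

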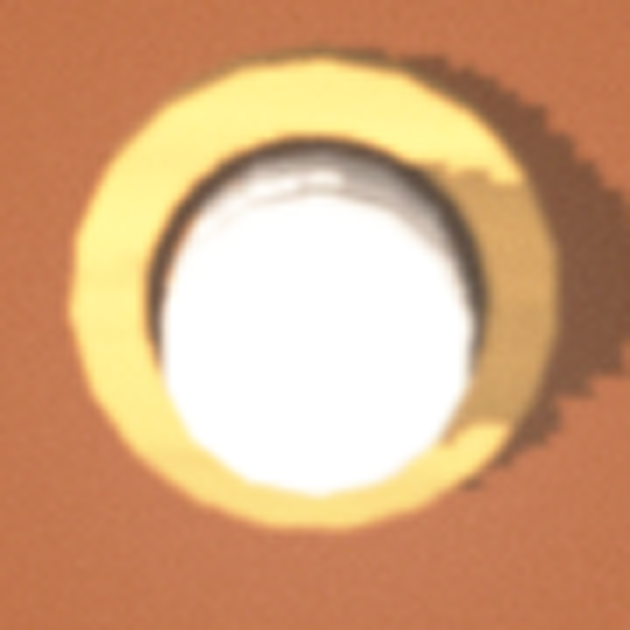

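Run:
```python
from h import *
s=load('w16'); y=np.radians(-15);u=np.array([np.cos(y),np.sin(y),0])
f=lambda d:np.round((d[0]*np.cos(y)+d[1]*np.sin(y), d[0]*np.sin(y)-d[1]*np.cos(y)),2)
P=lambda a,b,z:onz(s,(216+a/7,146+b/7),z)
ring=P(320,137,12)-u*19.7; cap=P(317,494,36)+u*17; board=P(316,60,12)-u*29; bot=P(317,152,12)-u*17
print('cap-ring',f(cap-ring),f(cap-board),'bottom front based',f(bot-ring))
```

```text
cap-ring [ 1.27 -0.34] [1.57 0.13] bottom front based [ 0.93 -0.35]
```

The cap is now within about 1.1 mm of the ring centre. Back for the gauge.

```bash
python3 -m creep '{"translation": [[-12,13,0],[-24,26,0],[-24,26,0],[-24,26,0],[-24,26,0],[-24,26,0],[-15,18,0],[0,0,0],[0,0,0],[0,0,0]], "rotation": [[0,0,0],[0,0,0],[0,0,0],[0,0,0],[0,0,0],[0,0,0],[0,0,0],[0,0,0],[0,0,0],[0,0,0]], "claw": [85,85,85,85,85,85,85,85,85,85]}'
python3 -m creep '{"translation": [[0,0,10],[0,0,20],[0,0,20],[0,0,20],[0,0,10],[0,0,0],[0,0,0],[0,0,0]], "rotation": [[0,0,0],[0,0,0],[0,0,0],[0,0,0],[0,0,0],[0,0,0],[0,0,0],[0,0,0]], "claw": [85,85,85,85,85,85,85,85]}'
python3 - <<'E'
from h import *
s=snap('wrist','w17');print(sense()['tool_pos'],sense()['tcp_rot']); 
cv2.imwrite('pics/z21.png',cv2.resize(cv2.imread('pics/w17.png')[120:320,150:370],None,fx=3,fy=3,interpolation=2))
E
```

```text
time: 25.35
tool_pos: [433.6, -282.0, 146.4]
tcp_rot: [-180.0, 0.1, -14.9]
ft_force: [-0.0, 0.6, 1.0]
finger_gap: 85.1
time: 26.15
tool_pos: [434.2, -283.2, 68.4]
tcp_rot: [180.0, -0.1, -15.0]
ft_force: [-0.5, -1.0, 1.0]
finger_gap: 85.0
[ 434.1443411  -283.28428089   68.44993355] [ 1.79950219e+02 -1.12379935e-01 -1.49606364e+01]
```

View pics/z21.png

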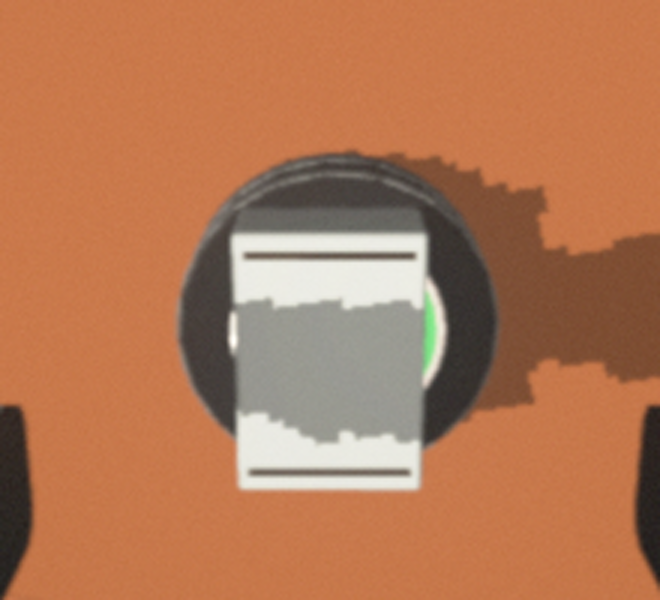

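The picture shows the gauge squared to the gripper, with top-face corners at crop (231,235), (428,234), (421,489) and (239,489).

Run:
```python
from h import *
s=load('w17');t=sense()['tool_pos']; y=np.radians(-14.96)
f=lambda d:np.round((d[0]*np.cos(y)+d[1]*np.sin(y), d[0]*np.sin(y)-d[1]*np.cos(y)),2)
C=[(231,235),(428,234),(421,489),(239,489)]
G=[onz(s,(150+a/3,120+b/3),40) for a,b in C]; print([f(g-t) for g in G],f(np.mean(G,0)-t),np.mean(G,0))
print('bottom front', f(onz(s,(150+330/3,120+208/3),22)-t))
print('yaw', [np.degrees(np.arctan2(*(f(G[i]-G[j])[::-1]))) for i,j in((0,3),(1,2))])
```

```text
[array([ 21.19, -17.85]), array([21.36, 16.28]), array([-28.24,  16.24]), array([-28.23, -17.73])] [-3.48 -0.77] [ 430.9785206  -281.64380891   40.        ]
bottom front [21.23 -0.74]
yaw [np.float64(-0.13912343239570021), np.float64(0.04620626378390792)]
```

```bash
python3 -m creep '{"translation": [[-1.8,-0.3,5],[-1.7,-0.3,10],[0,0,10],[0,0,8],[0,0,6],[0,0,4],[0,0,0],[0,0,0],[0,0,0]], "rotation": [[0,0,0],[0,0,0],[0,0,0],[0,0,0],[0,0,0],[0,0,0],[0,0,0],[0,0,0],[0,0,0]], "claw": [75,65,60,55,50,46,46,46,46]}'
python3 - <<'E'
from h import *
s=snap('wrist','w18');print(sense()['tool_pos'],sense()['tcp_rot']); 
cv2.imwrite('pics/z22.png',cv2.resize(cv2.imread('pics/w18.png')[120:370,120:400],None,fx=2.4,fy=2.4,interpolation=2))
E
```

```text
time: 27.1
tool_pos: [430.4, -281.5, 24.7]
tcp_rot: [180.0, -0.0, -15.0]
ft_force: [-0.1, 0.5, -0.5]
finger_gap: 46.2
[ 430.41250778 -281.53522319   24.68917084] [ 1.79978146e+02 -4.86344178e-02 -1.49709052e+01]
```

View pics/z22.png

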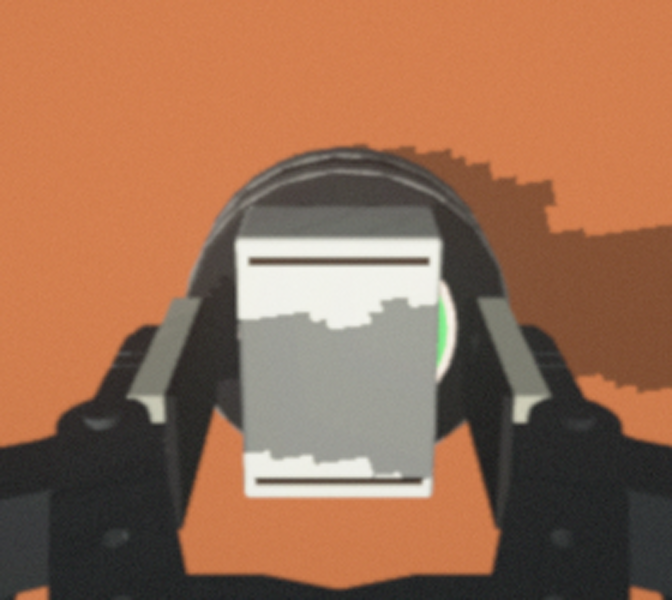

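The gauge lies centred between the pads, well clear. Close and lift.

```bash
python3 -m creep '{"translation": [[0,0,0],[0,0,0],[0,0,0],[0,0,0],[0,0,0],[0,0,0],[0,0,0]], "rotation": [[0,0,0],[0,0,0],[0,0,0],[0,0,0],[0,0,0],[0,0,0],[0,0,0]], "claw": [40,34,28,28,28,28,28]}' 60
python3 -m creep '{"translation": [[0,0,-3],[0,0,-10],[0,0,-25],[0,0,-30],[0,0,-30],[0,0,-10],[0,0,0],[0,0,0],[0,0,0]], "rotation": [[0,0,0],[0,0,0],[0,0,0],[0,0,0],[0,0,0],[0,0,0],[0,0,0],[0,0,0],[0,0,0]], "claw": [28,28,28,28,28,28,28,28,28]}'
python3 - <<'E'
from h import *
s=snap('wrist','w19');snap('side','s19');print(sense()['tool_pos'],sense()['ft_force'])
m=np.hstack([cv2.imread('pics/w19.png')[100:384,110:410],cv2.imread('pics/s19.png')[100:384,200:500]]);cv2.imwrite('pics/z23.png',m)
E
```

```text
time: 27.85
tool_pos: [430.4, -281.5, 24.8]
tcp_rot: [180.0, -0.0, -15.0]
ft_force: [-1.2, 0.9, 6.1]
finger_gap: 32.4
time: 28.75
tool_pos: [429.0, -280.4, 130.0]
tcp_rot: [-179.9, 0.2, -15.0]
ft_force: [-0.1, 0.1, -2.3]
finger_gap: 32.6
[ 429.13177657 -280.48661648  130.32880508] [-0.43999365  0.53735046 -2.25912661]
```

View pics/z23.png

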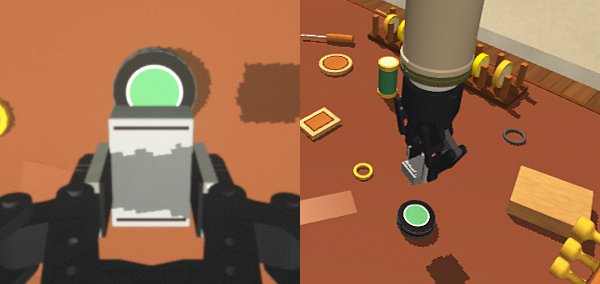

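The gauge is held level. Now to the gauge board.

```bash
python3 -m creep '{"translation": [[-3,-20,-15],[-6,-40,-25],[-6,-40,-25],[-6,-40,-10],[-6,-40,0],[-6,-40,0],[-6,-40,0],[-7,-38,0],[0,-7,0],[0,0,0]], "rotation": [[0,0,0],[0,0,0],[0,0,0],[0,0,0],[0,0,0],[0,0,0],[0,0,0],[0,0,0],[0,0,0],[0,0,0]], "claw": [28,28,28,28,28,28,28,28,28,28]}' 
python3 -m creep '{"translation": [[0,0,0],[0,0,0]], "rotation": [[0,0,0],[0,0,0]], "claw": [28,28]}'
python3 - <<'E'
from h import *
s=snap('wrist','w20');print(sense()['tool_pos'],sense()['tcp_rot'])
E
```

```text
time: 29.85
tool_pos: [464.1, 26.3, 206.3]
tcp_rot: [180.0, 0.1, -14.8]
ft_force: [-0.6, -1.1, -2.1]
finger_gap: 32.5
time: 30.05
tool_pos: [464.2, 24.1, 206.8]
tcp_rot: [180.0, 0.0, -15.1]
ft_force: [0.1, -0.1, -1.5]
finger_gap: 32.5
[464.33580078  24.0277293  206.98519389] [ 1.79976849e+02  1.79637745e-02 -1.50737304e+01]
```

View pics/w20.png

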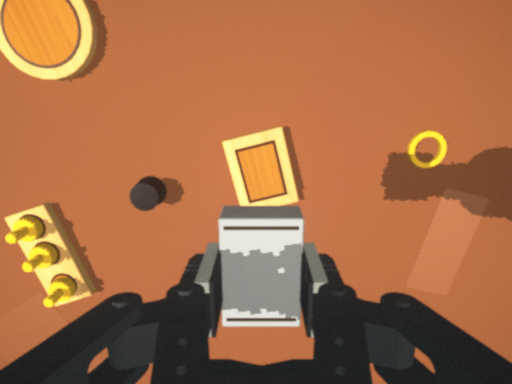

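The picture shows the gauge board at about (261,168), its long side leaning left of up by about 13°; the inlay is fully visible.

```bash
cat >> h.py <<'E'
def quad(c):
    h=cv2.convexHull(c)
    for e in np.linspace(1,12,45):
        q=cv2.approxPolyDP(h,e,True)
        if len(q)==4: return q[:,0,:].astype(float)
def tf(yaw):
    y=np.radians(yaw); return lambda d:np.round((d[0]*np.cos(y)+d[1]*np.sin(y), d[0]*np.sin(y)-d[1]*np.cos(y)),2)
E
python3 - <<'E'
from h import *
s=load('w20');t=sense()['tool_pos'];f=tf(-15.07)
c=blob(s,(5,170,190),(18,255,255),232,292,136,206)
R=cv2.minAreaRect(c);print(R); q=cv2.boxPoints(R); G=[onz(s,p,12) for p in q]
print(q.tolist(),'\n',np.round(G,1).tolist(),[round(float(np.linalg.norm(G[i]-G[(i+1)%4])),1) for i in range(4)],np.mean(G,0))
for i in range(4): d=G[(i+1)%4]-G[i];print(round(np.degrees(np.arctan2(d[1],d[0])),1),end=' ')
q=quad(c);print(q.tolist()); G=[onz(s,p,12) for p in q]
for i in range(4): d=G[(i+1)%4]-G[i];print(round(np.degrees(np.arctan2(d[1],d[0])),1),np.linalg.norm(d).round(1),end=' ')
print(np.mean(G,0), f(np.mean(G,0)-t))
crop('w20',(261,170),45,8,'z24')
E
```

```text
((260.9117736816406, 171.64706420898438), (50.68994140625, 35.89527130126953), 75.96376037597656)
[[237.35296630859375, 151.41177368164062], [272.1764831542969, 142.70590209960938], [284.4705810546875, 191.88235473632812], [249.64706420898438, 200.58822631835938]] 
 [[489.5, 41.4, 12.0], [488.8, 6.2, 12.0], [437.4, 6.7, 12.0], [437.7, 43.4, 12.0]] [35.2, 51.5, 36.7, 51.9] [463.34330114  24.43115798  12.        ]
-91.1 179.5 89.5 -2.1 [[272.0, 144.0], [283.0, 192.0], [251.0, 199.0], [238.0, 152.0]]
178.4 50.1 87.8 33.5 -0.7 49.8 -91.8 34.3 [463.25498979  24.35881131  12.        ] [-1.13 -0.04]
```

View pics/z24.png

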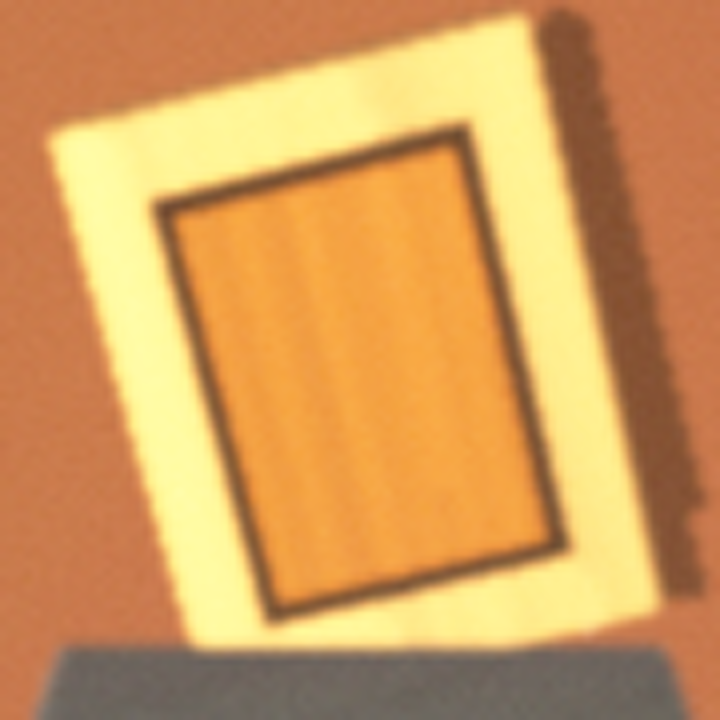

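Run:
```python
from h import *
s=load('w20');t=sense()['tool_pos'];f=tf(-15.07)
G=[onz(s,(216+a/8,125+b/8),12) for a,b in[(155,205),(467,127),(570,550),(272,620)]]
for i in range(4): d=G[(i+1)%4]-G[i];print(round(np.degrees(np.arctan2(d[1],d[0])),1),np.linalg.norm(d).round(1),end=' ')
print(np.mean(G,0), f(np.mean(G,0)-t))
```

```text
-91.1 39.4 179.3 55.3 88.7 39.2 -0.5 55.2 [462.76613439  23.70328732  12.        ] [-1.43  0.72]
```

```bash
python3 -m creep '{"translation": [[0,0,15],[0,0,25],[0,0,30],[0,0,30],[0,0,25],[0,0,15],[0,0,8],[0,0,0],[0,0,0],[0,0,0]], "rotation": [[0,0,-0.1235],[0,0,-0.1235],[0,0,0],[0,0,0],[0,0,0],[0,0,0],[0,0,0],[0,0,0],[0,0,0],[0,0,0]], "claw": [28,28,28,28,28,28,28,28,28,28]}'
python3 - <<'E'
from h import *
s=snap('wrist','w21');print(sense()['tool_pos'],sense()['tcp_rot'])
cv2.imwrite('pics/z25.png',cv2.resize(cv2.imread('pics/w21.png')[110:360,120:400],None,fx=2.4,fy=2.4,interpolation=2))
E
```

```text
time: 31.1
tool_pos: [465.5, 25.0, 60.5]
tcp_rot: [180.0, -0.1, -0.8]
ft_force: [0.5, 0.1, -2.3]
finger_gap: 32.5
[465.4697361   25.09322066  60.48092378] [ 1.79991592e+02 -1.29814944e-01 -8.28723220e-01]
```

View pics/z25.png

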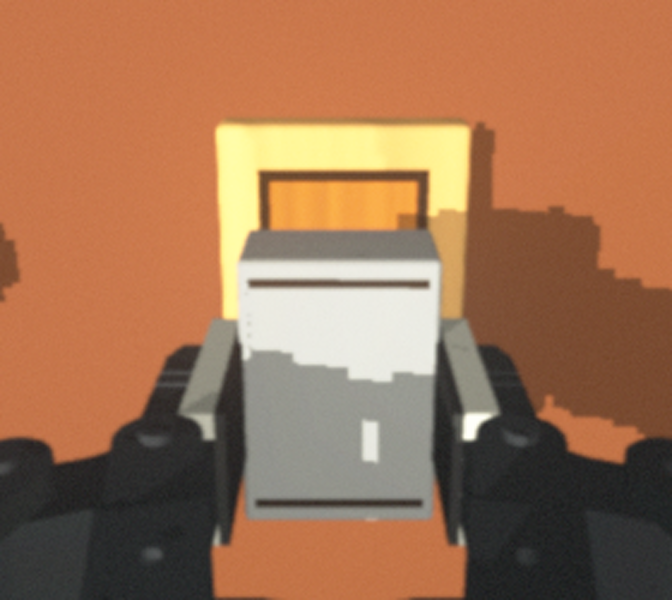

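The picture shows the inlay (x 259–428, front edge y=171) parallel to the held gauge (front edge x 239–440).

Run:
```python
from h import *
s=load('w21');t=sense()['tool_pos'];f=tf(-0.83)
P=lambda a,b,z:f(onz(s,(120+a/2.4,110+b/2.4),z)-t)
print('inlay front',P(259,171,12),P(428,171,12),'board front',P(217,123,12),P(469,123,12))
zb=t[2]-2.7
print('gauge bottom front',P(247,231,zb),P(435,231,zb),'top',P(239,261,zb+18),P(440,261,zb+18),P(431,519,zb+18),P(247,519,zb+18))
```

```text
inlay front [ 25.57 -18.87] [25.55 21.44] board front [ 37.15 -28.41] [37.12 30.72]
gauge bottom front [ 25.16 -16.89] [25.14 18.  ] top [ 25.72 -16.28] [25.7  16.79] [-23.89  16.84] [-23.88 -16.52]
```

```bash
python3 -m creep '{"translation": [[-1.4,0.4,6],[-1.4,0.4,10],[0,0,10],[0,0,7],[0,0,4],[0,0,0],[0,0,0],[0,0,0],[0,0,0]], "rotation": [[0,0,0],[0,0,0],[0,0,0],[0,0,0],[0,0,0],[0,0,0],[0,0,0],[0,0,0],[0,0,0]], "claw": [28,28,28,28,28,28,28,28,28]}'
python3 - <<'E'
from h import *
s=snap('wrist','w22');print(sense()['tool_pos'],sense()['tcp_rot'])
cv2.imwrite('pics/z26.png',cv2.resize(cv2.imread('pics/w22.png')[110:360,120:400],None,fx=2.4,fy=2.4,interpolation=2))
E
```

```text
time: 32.05
tool_pos: [462.0, 24.5, 22.6]
tcp_rot: [180.0, -0.1, -0.8]
ft_force: [0.2, -0.7, -2.4]
finger_gap: 32.4
[461.97317129  24.49858057  22.59619282] [ 1.79997609e+02 -4.50113898e-02 -8.18261550e-01]
```

View pics/z26.png

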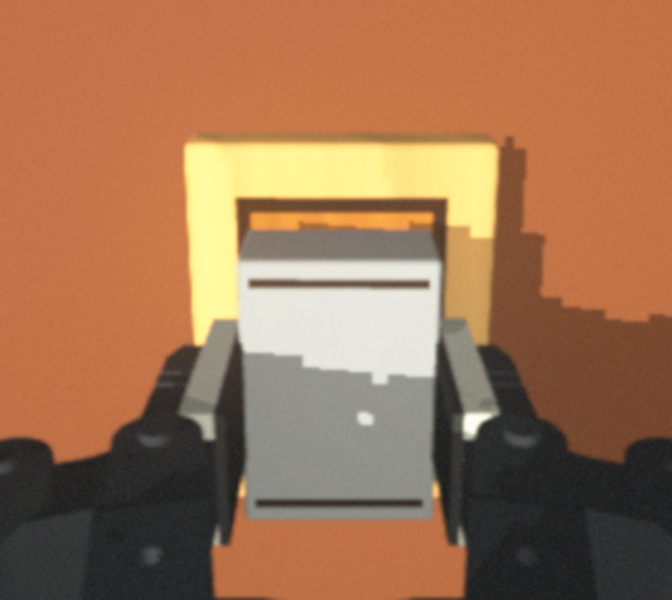

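Run:
```python
from h import *
s=load('w22');t=sense()['tool_pos'];f=tf(-0.82)
P=lambda a,b,z:f(onz(s,(120+a/2.4,110+b/2.4),z)-t)
print('inlay front',P(236,198,12),P(447,198,12),'board front',P(186,143,12),P(498,143,12))
zb=t[2]-2.7
print('gauge bottom front',P(243,231,zb),P(436,231,zb))
```

```text
inlay front [ 29.34 -19.8 ] [29.33 20.99] board front [ 40.17 -28.9 ] [40.15 30.26]
gauge bottom front [ 25.18 -17.71] [25.17 18.11]
```

```bash
python3 -m creep '{"translation": [[0.6,0.4,2],[0,0,2],[0,0,2],[0,0,1],[0,0,0],[0,0,0],[0,0,0]], "rotation": [[0,0,0],[0,0,0],[0,0,0],[0,0,0],[0,0,0],[0,0,0],[0,0,0]], "claw": [28,28,28,28,28,28,28]}' 
python3 -m creep '{"translation": [[0,0,0.7],[0,0,0],[0,0,0],[0,0,0]], "rotation": [[0,0,0],[0,0,0],[0,0,0],[0,0,0]], "claw": [28,28,28,28]}'
python3 -m creep '{"translation": [[0,0,0.5],[0,0,0],[0,0,0],[0,0,0]], "rotation": [[0,0,0],[0,0,0],[0,0,0],[0,0,0]], "claw": [28,28,28,28]}'
```

```text
time: 32.8
tool_pos: [462.2, 24.1, 15.2]
tcp_rot: [-180.0, -0.0, -0.8]
ft_force: [0.0, 0.3, -3.5]
finger_gap: 32.3
time: 33.2
tool_pos: [462.4, 24.1, 14.8]
tcp_rot: [180.0, -0.0, -0.8]
ft_force: [-2.8, 0.7, 4.8]
finger_gap: 32.6
time: 33.6
tool_pos: [462.4, 24.1, 14.8]
tcp_rot: [180.0, -0.0, -0.8]
ft_force: [-5.9, 0.0, 11.5]
finger_gap: 32.4
```

```bash
python3 -m creep '{"translation": [[0,0,-0.7],[0,0,0],[0,0,0],[0,0,0],[0,0,0],[0,0,-5],[0,0,-20],[0,0,-30],[0,0,-30],[0,0,-30]], "rotation": [[0,0,0],[0,0,0],[0,0,0],[0,0,0],[0,0,0],[0,0,0],[0,0,0],[0,0,0],[0,0,0],[0,0,0]], "claw": [33,36,44,52,56,60,75,85,85,85]}'
python3 -m creep '{"translation": [[0,0,-10],[0,0,0],[0,0,0],[0,0,0]], "rotation": [[0,0,0],[0,0,0],[0,0,0],[0,0,0]], "claw": [85,85,85,85]}'
python3 - <<'E'
from h import *
s=snap('wrist','w23');print(sense()['tool_pos'],sense()['tcp_rot']); u=proj(s,[463,24,20]).astype(int); crop('w23',tuple(u),60,5,'z27'); print(u-60)
E
```

```text
time: 34.6
tool_pos: [462.0, 24.1, 131.2]
tcp_rot: [-180.0, -0.0, -0.8]
ft_force: [-0.0, -0.2, -0.3]
finger_gap: 84.9
time: 35.0
tool_pos: [461.0, 24.2, 137.8]
tcp_rot: [-180.0, 0.2, -0.8]
ft_force: [-0.3, -0.2, 0.0]
finger_gap: 85.0
[460.97685885  24.15397872 137.78707795] [-179.99277469    0.18169188   -0.82358162]
[201 128]
```

View pics/z27.png

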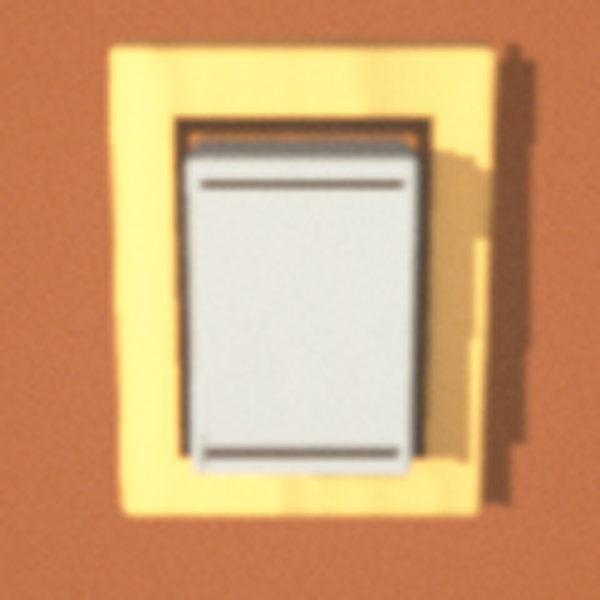

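Run:
```python
from h import *
s=load('w23');t=sense()['tool_pos'];f=tf(-0.82)
P=lambda a,b,z:f(onz(s,(201+a/5,128+b/5),z)-t)
g=np.array([P(*p,30) for p in[(185,155),(420,155),(410,472),(192,472)]]);b=np.array([P(*p,12) for p in[(108,47),(497,47),(480,516),(124,516)]])
print(g.tolist(),b.tolist(),g.mean(0)-b.mean(0)); print('inlay front',P(305,118,12),'bottom front of gauge',P(303,141,12), P(174,118,12),P(432,118,12))
```

```text
[[27.49, -16.95], [27.48, 17.59], [-22.18, 17.0], [-22.17, -16.82]] [[41.14, -29.76], [41.12, 30.43], [-36.83, 30.09], [-36.82, -29.57]] [ 0.5025 -0.0925]
inlay front [30.11  0.73] bottom front of gauge [26.48  0.42] [ 30.11 -19.78] [30.1  20.61]
```

The gauge is within 0.5 mm of its outline's centre and aligned. Now the lens cell.

```bash
python3 -m creep '{"translation": [[-2,20,0],[-3,41,0],[-4,41,0],[-4,41,0],[-4,41,0],[-4,41,0],[-4,41,0],[0,30,0],[0,12,0],[0,0,0]], "rotation": [[0,0,0],[0,0,0],[0,0,0],[0,0,0],[0,0,0],[0,0,0],[0,0,0],[0,0,0],[0,0,0],[0,0,0]], "claw": [85,85,85,85,85,85,85,85,85,85]}'
python3 -m creep '{"translation": [[0,0,10],[0,0,20],[0,0,20],[0,0,10],[0,0,0],[0,0,0],[0,0,0],[0,0,0]], "rotation": [[0,0,0],[0,0,0],[0,0,0],[0,0,0],[0,0,0],[0,0,0],[0,0,0],[0,0,0]], "claw": [85,85,85,85,85,85,85,85]}'
python3 - <<'E'
from h import *
s=snap('wrist','w24');print(sense()['tool_pos'],sense()['tcp_rot']); 
cv2.imwrite('pics/z28.png',cv2.resize(cv2.imread('pics/w24.png')[110:360,100:420],None,fx=2.4,fy=2.4,interpolation=2))
E
```

```text
time: 36.05
tool_pos: [432.1, -284.2, 138.5]
tcp_rot: [-179.9, 0.1, -0.9]
ft_force: [0.6, 0.4, -0.6]
finger_gap: 84.8
time: 36.85
tool_pos: [433.5, -283.9, 80.8]
tcp_rot: [179.9, -0.1, -0.8]
ft_force: [-1.3, 0.2, -0.1]
finger_gap: 84.8
[ 433.37620854 -283.89783326   80.68839408] [ 1.79943812e+02 -7.74909732e-02 -8.18288330e-01]
```

View pics/z28.png

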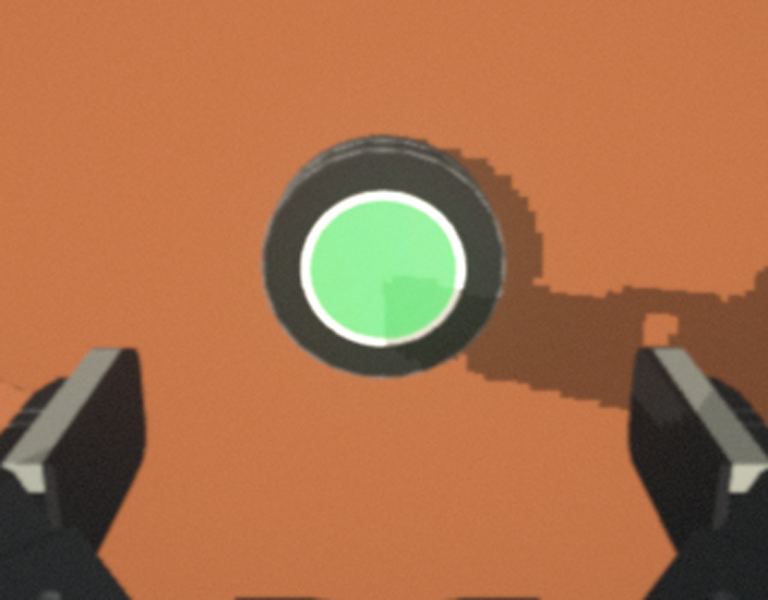

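The picture shows the bare cell, white lens ring at crop x 301–466, y 191–346.

Run:
```python
from h import *
s=load('w24');t=sense()['tool_pos'];f=tf(-0.82)
P=lambda a,b,z:f(onz(s,(100+a/2.4,110+b/2.4),z)-t)
print('lens',P(383.5,191,22),P(383.5,346,22),P(301,268,22),P(466,268,22),'cell near/far edge top',P(384,377,21),P(384,150,21),'bottom far',P(384,135,0),P(264,265,21),P(504,265,21))
a=load('w9');
```

```text
lens [17.93 -0.65] [-24.99  -0.7 ] [ -2.78 -22.13] [-2.8  20.78] cell near/far edge top [-34.69  -0.58] [28.3  -0.52] bottom far [28.   -0.55] [ -2.31 -31.87] [-2.35 30.79]
```

```bash
python3 -m creep '{"translation": [[-1.8,-0.3,8],[-1.7,-0.3,15],[0,0,18],[0,0,14],[0,0,10],[0,0,5],[0,0,0],[0,0,0],[0,0,0],[0,0,0]], "rotation": [[0,0,0],[0,0,0],[0,0,0],[0,0,0],[0,0,0],[0,0,0],[0,0,0],[0,0,0],[0,0,0],[0,0,0]], "claw": [85,85,85,85,85,85,85,85,85,85]}'
python3 - <<'E'
from h import *
s=snap('wrist','w25');print(sense()['tool_pos'],sense()['ft_force']); t=sense()['tool_pos']
cv2.imwrite('pics/z29.png',cv2.resize(cv2.imread('pics/w25.png')[110:360,100:420],None,fx=2.4,fy=2.4,interpolation=2))
E
```

```text
time: 37.9
tool_pos: [429.8, -283.3, 10.5]
tcp_rot: [180.0, -0.1, -0.8]
ft_force: [0.6, -0.9, -0.3]
finger_gap: 85.1
[ 429.73637183 -283.18822151   10.33998852] [ 0.08725308 -0.23250138 -0.66743369]
```

View pics/z29.png

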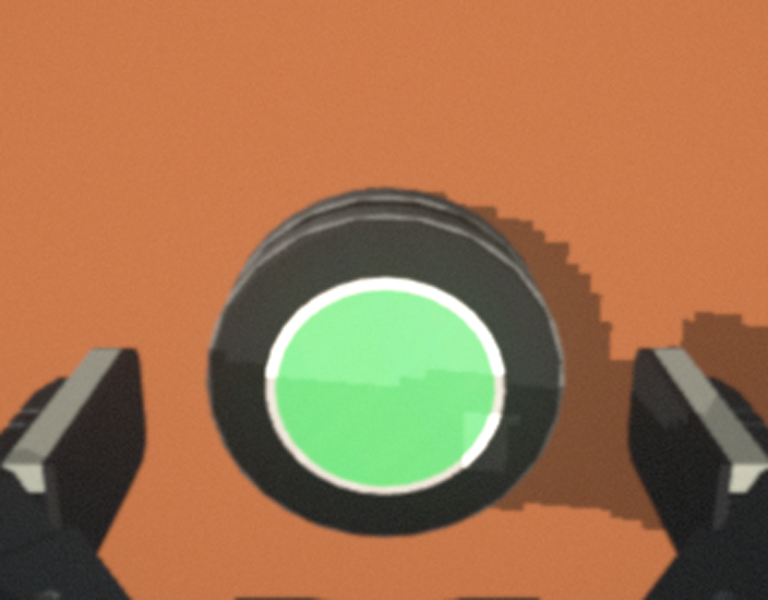

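```bash
python3 - <<'E'
from h import *
s=load('w25');t=sense()['tool_pos'];f=tf(-0.82)
P=lambda a,b,z:f(onz(s,(100+a/2.4,110+b/2.4),z)-t)
print('lens',P(385,277,22),P(385,494,22),'edge',P(385,537,21),P(385,216,21),'bottom far',P(385,187,0),P(209,375,21),P(563,375,21))
E
python3 -m creep '{"translation": [[0,0,3],[0,0,3],[0,0,0],[0,0,0]], "rotation": [[0,0,0],[0,0,0],[0,0,0],[0,0,0]], "claw": [85,85,85,85]}'
```

```text
lens [21.57 -0.17] [-21.2  -0.2] edge [-31.33  -0.21] [32.11 -0.16] bottom far [31.63 -0.18] [  2.61 -31.48] [ 2.57 31.47]
time: 38.35
tool_pos: [429.1, -282.7, 3.4]
tcp_rot: [-180.0, 0.0, -0.8]
ft_force: [0.3, -0.3, 0.3]
finger_gap: 84.7
```

Centred to within 0.5 mm. Close and lift.

```bash
python3 -m creep '{"translation": [[0,0,0],[0,0,0],[0,0,0],[0,0,0],[0,0,0],[0,0,0],[0,0,0]], "rotation": [[0,0,0],[0,0,0],[0,0,0],[0,0,0],[0,0,0],[0,0,0],[0,0,0]], "claw": [75,68,62,58,58,58,58]}' 50
python3 -m creep '{"translation": [[0,0,-3],[0,0,-10],[0,0,-25],[0,0,-30],[0,0,-30],[0,0,-10],[0,0,0],[0,0,0],[0,0,0]], "rotation": [[0,0,0],[0,0,0],[0,0,0],[0,0,0],[0,0,0],[0,0,0],[0,0,0],[0,0,0],[0,0,0]], "claw": [58,58,58,58,58,58,58,58,58]}'
python3 - <<'E'
from h import *
s=snap('wrist','w26');snap('side','s26');print(sense()['tool_pos'],sense()['ft_force'])
m=np.hstack([cv2.imread('pics/w26.png')[100:384,110:410],cv2.imread('pics/s26.png')[100:384,200:500]]);cv2.imwrite('pics/z30.png',m)
E
```

```text
time: 39.05
tool_pos: [429.5, -283.0, 4.4]
tcp_rot: [180.0, -0.0, -0.8]
ft_force: [-2.1, 2.2, 7.3]
finger_gap: 62.3
time: 39.95
tool_pos: [428.2, -282.0, 109.6]
tcp_rot: [-179.9, 0.1, -0.8]
ft_force: [0.0, -0.9, -1.9]
finger_gap: 61.8
[ 428.35480289 -282.06476742  109.86312405] [-0.37975487 -0.01302434 -1.86104068]
```

View pics/z30.png

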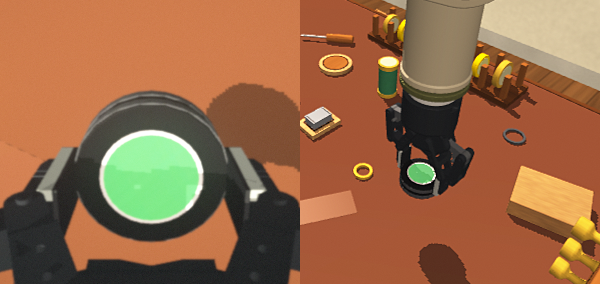

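The cell is held level. Now to its board, travelling high past the tube.

```bash
python3 -m creep '{"translation": [[0,0,-30],[9,-20,-30],[18,-40,-30],[18,-40,-5],[18,-40,0],[18,-40,0],[18,-40,0],[18,-40,0],[18,-40,0],[18,-40,0]], "rotation": [[0,0,0],[0,0,0],[0,0,0],[0,0,0],[0,0,0],[0,0,0],[0,0,0],[0,0,0],[0,0,0],[0,0,0]], "claw": [58,58,58,58,58,58,58,58,58,58]}' 
python3 -m creep '{"translation": [[18,-40,0],[18,-40,0],[18,-40,0],[0,-4,0],[0,0,0],[0,0,0],[0,0,0],[0,0,0]], "rotation": [[0,0,0],[0,0,0],[0,0,0],[0,0,0],[0,0,0],[0,0,0],[0,0,0],[0,0,0]], "claw": [58,58,58,58,58,58,58,58]}'
python3 - <<'E'
from h import *
s=snap('wrist','w27');print(sense()['tool_pos'],sense()['tcp_rot'])
E
```

```text
time: 41.05
tool_pos: [586.1, 54.4, 203.7]
tcp_rot: [180.0, 0.1, -0.8]
ft_force: [0.9, -0.5, -2.6]
finger_gap: 61.6
time: 41.85
tool_pos: [641.8, 174.5, 205.2]
tcp_rot: [180.0, -0.0, -0.9]
ft_force: [0.3, -0.9, -1.7]
finger_gap: 62.1
[641.82591388 174.64689782 205.30126682] [ 1.79999078e+02 -2.54207022e-02 -9.03125226e-01]
```

View pics/w27.png

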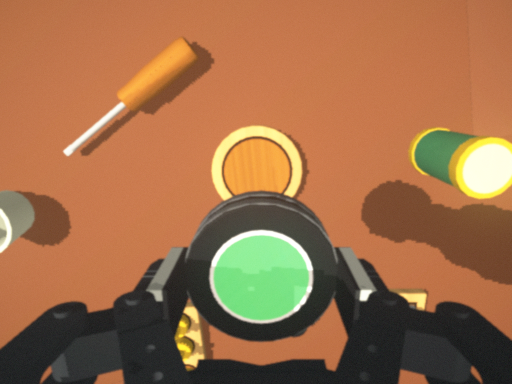

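The picture shows the cell board at x 212–303, front edge y≈126, ring front y≈136, and the held cell below it at x≈261.

```bash
cat >> h.py <<'E'
def show(f,x0,x1,y0,y1,k,out): cv2.imwrite('pics/'+out+'.png',cv2.resize(cv2.imread('pics/'+f+'.png')[y0:y1,x0:x1],None,fx=k,fy=k,interpolation=2))
E
python3 - <<'E'
from h import *
show('w27',170,350,110,230,4,'z31')
E
```

```text
(no output)
```

View pics/z31.png

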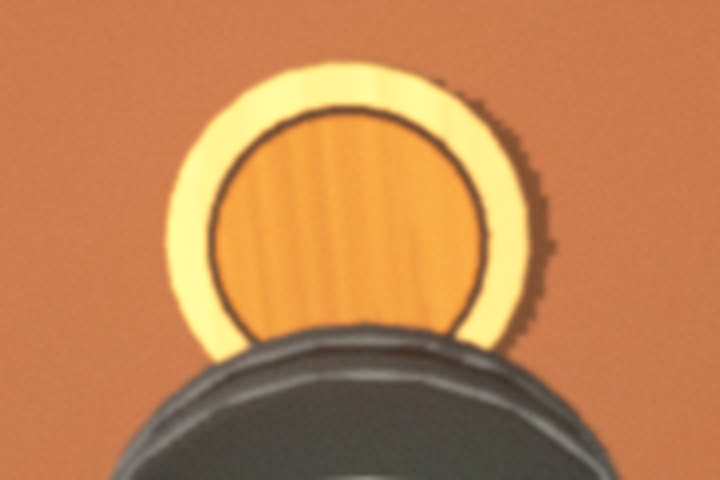

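Run:
```python
from h import *
s=load('w27');t=sense()['tool_pos'];f=tf(-0.9)
P=lambda a,b,z:f(onz(s,(170+a/4,110+b/4),z)-t)
print('board',P(348,62,12)-[45,0],P(166,245,12),P(530,245,12),'ring',P(348.5,106,12)-[34.5,0],P(209,245,12),P(488,245,12))
print('held',P(366,325,t[2]-4.4)-[32,0])
B=onz(s,(170+348/4,110+243/4),12);print(B)
```

```text
board [ 0.19 -3.64] [  0.5  -49.09] [ 0.46 41.46] ring [ 0.24 -3.56] [  0.5  -38.39] [ 0.46 31.02]
held [-0.43  0.42]
[642.87321459 178.43825171  12.        ]
```

```bash
python3 -m creep '{"translation": [[0.2,-2,15],[0.2,-2,25],[0,0,30],[0,0,30],[0,0,25],[0,0,15],[0,0,6],[0,0,0],[0,0,0],[0,0,0]], "rotation": [[0,0,0],[0,0,0],[0,0,0],[0,0,0],[0,0,0],[0,0,0],[0,0,0],[0,0,0],[0,0,0],[0,0,0]], "claw": [58,58,58,58,58,58,58,58,58,58]}' 
python3 -m creep '{"translation": [[0,0,8],[0,0,8],[0,0,8],[0,0,6],[0,0,0],[0,0,0],[0,0,0],[0,0,0]], "rotation": [[0,0,0],[0,0,0],[0,0,0],[0,0,0],[0,0,0],[0,0,0],[0,0,0],[0,0,0]], "claw": [58,58,58,58,58,58,58,58]}'
python3 - <<'E'
from h import *
s=snap('wrist','w28');print(sense()['tool_pos'],sense()['tcp_rot'])
show('w28',140,380,110,310,3,'z32')
E
```

```text
time: 42.9
tool_pos: [643.6, 180.0, 60.9]
tcp_rot: [-180.0, -0.2, -0.8]
ft_force: [0.5, -0.0, -1.5]
finger_gap: 61.7
time: 43.7
tool_pos: [642.7, 179.9, 29.5]
tcp_rot: [-180.0, -0.1, -0.8]
ft_force: [0.7, 0.4, -2.1]
finger_gap: 62.0
[642.67532088 179.88712455  29.46778481] [-1.79988397e+02 -4.88721816e-02 -8.17131042e-01]
```

View pics/z32.png

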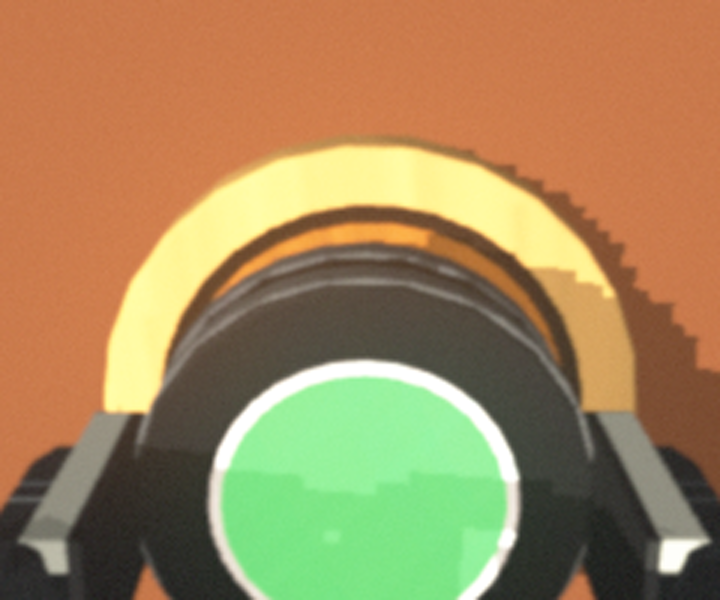

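Run:
```python
from h import *
s=load('w28');t=sense()['tool_pos'];f=tf(-0.82)
P=lambda a,b,z:f(onz(s,(140+a/3,110+b/3),z)-t)
print('board',P(370,143,12)-[45,0],'ring',P(372,206,12)-[34.5,0])
print('held',P(365,243,t[2]-4.4)-[32,0],P(365,284,t[2]+17)-[31.7,0])
```

```text
board [-0.58  1.11] ring [-0.21  1.45]
held [-0.27  0.31] [0.4  0.28]
```

```bash
python3 -m creep '{"translation": [[-0.2,0.9,3],[0,0,4],[0,0,3],[0,0,1.5],[0,0,0.5],[0,0,0],[0,0,0],[0,0,0]], "rotation": [[0,0,0],[0,0,0],[0,0,0],[0,0,0],[0,0,0],[0,0,0],[0,0,0],[0,0,0]], "claw": [58,58,58,58,58,58,58,58]}' 
python3 -m creep '{"translation": [[0,0,0.7],[0,0,0],[0,0,0],[0,0,0]], "rotation": [[0,0,0],[0,0,0],[0,0,0],[0,0,0]], "claw": [58,58,58,58]}'
python3 - <<'E'
from h import *
s=snap('wrist','w29');show('w29',140,380,110,310,3,'z33');t=sense()['tool_pos'];print(t)
E
```

```text
time: 44.55
tool_pos: [642.2, 178.9, 17.1]
tcp_rot: [-180.0, -0.0, -0.8]
ft_force: [0.3, 0.2, -2.2]
finger_gap: 61.9
time: 44.95
tool_pos: [642.3, 178.9, 16.5]
tcp_rot: [-180.0, -0.0, -0.8]
ft_force: [-0.6, -0.2, 0.4]
finger_gap: 61.8
[642.2668955  178.92943521  16.52163593]
```

View pics/z33.png

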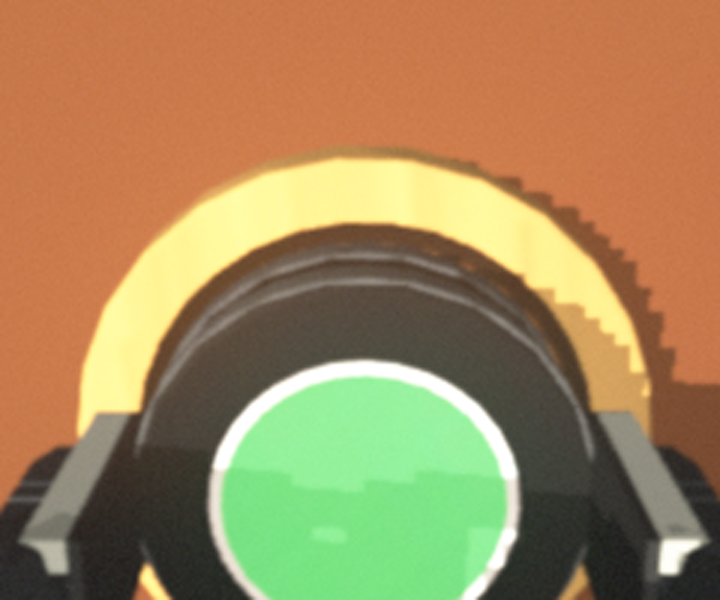

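The ring shows as an even sliver around the front of the cell, so it is centred. I'll seat it and release.

```bash
python3 -m creep '{"translation": [[0,0,0.5],[0,0,0],[0,0,0],[0,0,0]], "rotation": [[0,0,0],[0,0,0],[0,0,0],[0,0,0]], "claw": [58,58,58,58]}'
python3 -m creep '{"translation": [[0,0,-0.3],[0,0,0],[0,0,0],[0,0,0],[0,0,0],[0,0,-5],[0,0,-20],[0,0,-30],[0,0,-30],[0,0,-30]], "rotation": [[0,0,0],[0,0,0],[0,0,0],[0,0,0],[0,0,0],[0,0,0],[0,0,0],[0,0,0],[0,0,0],[0,0,0]], "claw": [63,68,76,85,85,85,85,85,85,85]}'
python3 -m creep '{"translation": [[0,0,-15],[0,0,-10],[0,0,0],[0,0,0],[0,0,0]], "rotation": [[0,0,0],[0,0,0],[0,0,0],[0,0,0],[0,0,0]], "claw": [85,85,85,85,85]}'
python3 - <<'E'
from h import *
s=snap('wrist','w30');print(sense()['tool_pos'],sense()['ft_force']);u=proj(s,[642.5,179,20]).astype(int);print(u-60);crop('w30',tuple(u),60,5,'z34')
E
```

```text
time: 45.4
tool_pos: [642.3, 178.9, 16.5]
tcp_rot: [-180.0, -0.0, -0.8]
ft_force: [-2.0, -0.5, 5.1]
finger_gap: 61.5
time: 46.4
tool_pos: [642.0, 178.9, 132.5]
tcp_rot: [-180.0, -0.0, -0.8]
ft_force: [0.2, 0.8, 0.2]
finger_gap: 85.0
time: 46.9
tool_pos: [640.9, 178.7, 153.7]
tcp_rot: [180.0, 0.2, -0.8]
ft_force: [0.1, 0.8, 0.5]
finger_gap: 84.8
[641.00508639 178.69262133 153.87528699] [ 0.32159414 -0.33737109 -0.83066696]
[200 124]
```

View pics/z34.png

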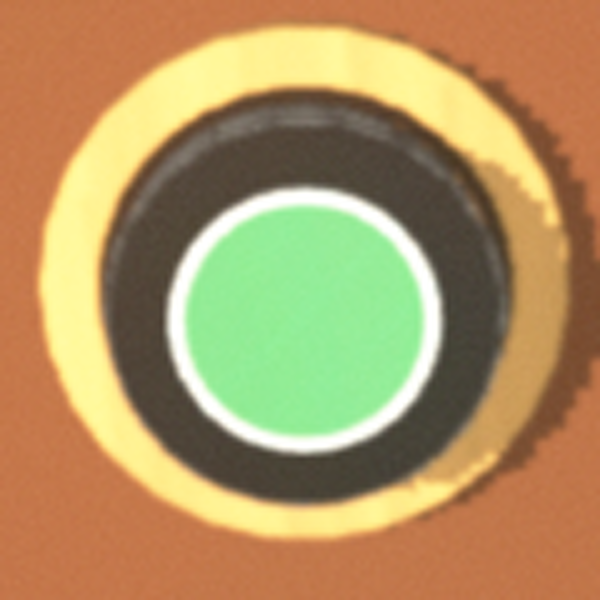

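Run:
```python
from h import *
s=load('w30')
P=lambda a,b,z:onz(s,(200+a/5,124+b/5),z)
l=np.mean([P(305,187,34),P(305,453,34)],0);l2=np.mean([P(305,503,33),P(305,122,33)],0);b=np.mean([P(305,27,12),P(305,538,12)],0);print(l,l2,b)
for n in('scene','side'): snap(n,n+'9')
show('scene9',100,450,100,290,2.2,'z35'); show('side9',90,390,120,360,2.5,'z36')
```

```text
[642.68369949 178.57189599  34.        ] [643.12479858 178.56490495  33.        ] [641.9468013  178.57055369  12.        ]
```

View pics/z35.png

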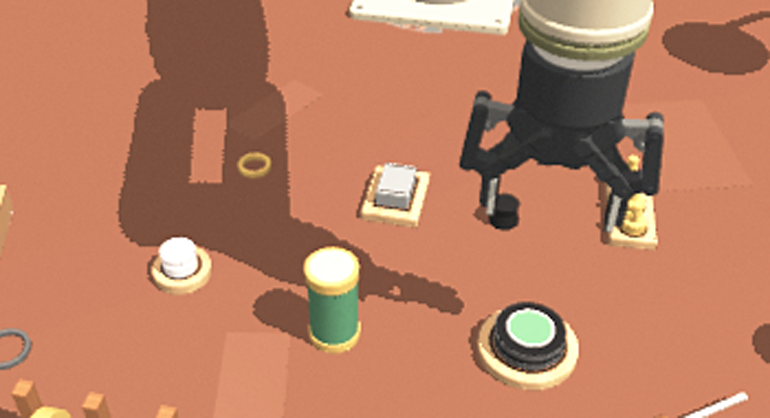

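View pics/z36.png

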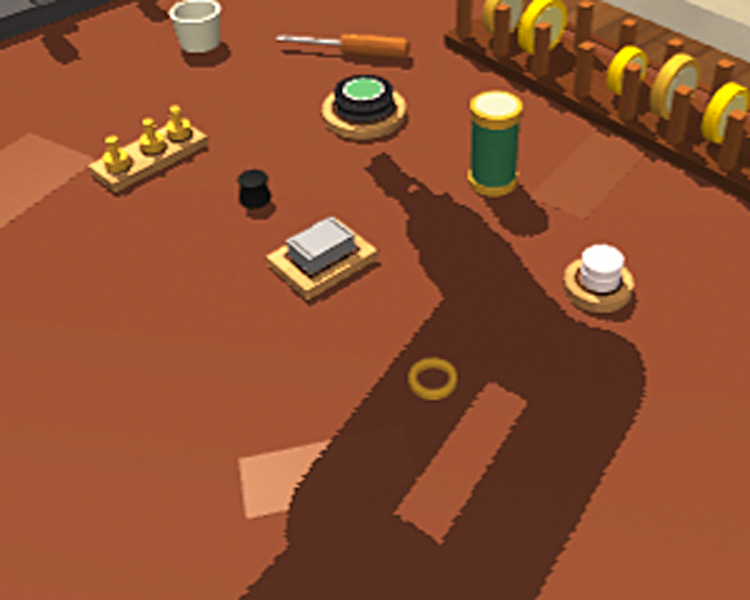

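The final views show all four parts upright on their boards and the tube in place. The cell is within about 1 mm of its board's centre. The gripper is clear at z≈154, so I'm handing in.

Run:
```python
from h import *
print(hand_in())
```

```text
the job is handed in; nothing more can be done
None
```

I took the stack apart from the top down (screw, cap, gauge, lens cell). Each part now stands upright and released on its own board. The job was handed in at about 47 s of the 128 s allowed, with the gripper open and clear of everything.

Last checks from the wrist camera, as distance from the centre of each outline:

| Part | Off centre | Note |
|---|---|---|
| Screw | about 1.2 mm | lies toward the end of the strip nearest the robot; left as it was |
| Cap | about 1.1 mm | first set down about 3 mm off, so I gripped it again and shifted it |
| Gauge | 0.5 mm | long side parallel to the outline's long side |
| Lens cell | about 1 mm | measured against its board rather than the ring |

- **Tube:** the final scene and side views show it upright and apparently where it was. I judged that by eye and did not measure its position.
- **Forces:** the highest wrist force in any reading was about 18 N, while seating the screw.
- **Disagreements:** the cap's top-edge and bottom-edge measurements differed by up to 1.5 mm, probably because its edges are rounded. Heights triangulated from close wrist views were usually 1 to 4 mm off the stated ones. Two of the single-point checks were further out, up to 6.6 mm.

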